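# Refit the return spring of a beam shutter

## Task

Take the tension spring out of its foam tray and refit it to the beam shutter: drop its hook down into the hole at the end of the swinging arm, then draw the spring out so that it pulls the arm shut against its stop, and slip its long eye over the head of the anchor post. Ease the spring back until the post has taken over its whole pull, the eye in the groove under the head, before you let go. Do not overstretch the spring, do not press or drag hard on the shutter, and leave the other things on the table where they are.

Things in the scene. Friction and masses are not known exactly. Their poses are not given: they have to be found in the camera images.
- spring: Bright steel tension spring (150 g) lying in the foam tray. Origin: middle of its flat-sided end block, 30 long, 16 wide, 16 mm high: grip it there (open notch 49 mm long, 24 mm deep below the axis). x runs along the spring from hook to eye, z up as it lies. 45 mm of close coils, 14 mm in diameter, lie on the block's -x side, then the hook; the eye is on its +x side.
- spring_eye (a point): Centre of the eye, 36 mm from the block's middle along the spring's +x, on its axis. The eye is a long closed loop of 3 mm wire in the spring's x-y plane, 30 mm long (along x) and 14 mm wide inside: its far inner end lies 15 mm beyond this point.
- spring_hook (a point): On the hook's straight leg, level with the spring's axis; 82 mm from the block's middle towards -x at rest, more when stretched. The hook is 3 mm wire: 22 mm of it runs on from the coils, 7 mm above the axis, then turns straight down (spring's -z). Its tip is 13 mm below this point, bent 1 mm back towards the coils.
- spring_hook_end (a joint): How far the spring is stretched, in m: 0 at rest (coils closed). 5 N begin to open it, then 0.12 N more for every mm. Stretched by more than 45 mm it is spoiled.
- shutter: Beam shutter: dark base plate 190 by 262 mm, 10 mm thick, screwed to the table, with the pivoted arm, an upright aperture plate with lens tube, and the anchor block. Origin on the table under the arm's pivot, z up. The fitted spring lies 55 mm to the pivot's -x side and runs from the arm's hole along +y to the post.
- shutter_arm (a joint): Angle of the swinging arm about its vertical pivot, in rad: 0 is shut, against its stop pin; it grows as the hole end swings to the shutter's -y. It moves stiffly (about 1 N at the hole) and stays where it is left.
- lever_hole (a point): Centre of the hole in the arm's end, at half thickness of the arm's 5 mm aluminium plate, 45 mm above the table, 55 mm from the pivot. The hole is vertical, through, 7 mm in diameter with a 1 mm chamfer; the plate is 20 by 18 mm there and free underneath (32 mm to the base plate).
- anchor_slot (a point): Middle of the anchor block's slot, at the height of the post's groove, 36 mm above the table; axes as the shutter's. The anchor post, an upright steel pin, is clamped up to 8 mm either way from here along y: its own place is not measured, it must be seen or felt.
- anchor_block (a point): Middle of the top of the anchor block, 18 mm above the table, 24 by 50 mm. Of the post that stands on it: the head, 10 mm in diameter, rounded on top, reaches from 40 to 45 mm above the table; under it is the groove, 7 mm in diameter, 8 mm high; then a collar, 11 mm in diameter, its top 32 mm above the table.
- spring_tray: Fixed grey tray with dark foam blocks, 205 by 100 mm; foam tops 34 mm above the table beside coils and hook, 28 mm under the eye. Origin on the table below the spring's end block (whose middle starts 30 mm up), x along the spring.
- parts_box: Bystander: open grey box of small parts, 150 by 90 by 40 mm, fixed; origin under its centre.
- spirit_level: Bystander: spirit level 160 by 18 by 38 mm, origin under its centre, long side along x.
- tape_roll: Bystander: roll of tape lying flat, 92 mm in diameter, 25 mm high, origin under its centre.
- hex_driver: Bystander: hex driver lying flat, 205 mm long, 18 mm thick, long side along x, origin under the handle's front end.

How it is judged:
By the outcome, as a careful person would: the job done as asked, in the order asked, and still so for the second after the job is handed in, with the robot touching nothing.
It also fails if it takes over 67 s, if anything falls off the work surface, if the arm or the gripper's body presses on something with over 40 N, if the wrist force passes 120 N, or if a joint passes its speed limit or range.

## Robot

A 7-joint arm with a two-finger parallel gripper is mounted at the origin on the work surface. World frame = base frame: x ahead of the robot, y to its left, z up, the work surface at z = 0. Lengths are in mm, angles in rad, forces in N, time in s.
With the tool pointing down it reaches from about 400 to 875 mm from the base axis. Payload 4.4 kg.
Tool frame: the origin (TCP) lies between the finger pads; the fingertips stand 11 mm ahead of it and the grasp point (between the pads) lies 8 mm behind it; y points along the fingers, x is the direction in which the jaws open and shut, and the axes are right-handed (so a half turn about y gives the same grasp; the last joint's range is limited). The gripper opens to 85 mm and grips with 20 to 120 N. Pads are 22 mm wide; open, the fingers measure 114 mm over their backs; the gripper's body (76 mm by 85 mm) begins 54 mm behind the grasp point. The pads swing forward as they close: fully open they stand 13 mm farther back than shut.
Start: joints at [-0.066, 0.628, 0.038, 1.517, -0.027, 0.996, -0.02], TCP at [650.014, 0.027, 242.313] pointing down, gripper open.
Joint ranges: [-3.06, 3.06], [-0.37, 2.12], [-1.25, 1.32], [0.18, 2.47], [-1.1, 4.24], [0.23, 1.98], [-2.94, 2.94]. Speed limits (rad/s): [2.57, 2.57, 3.14, 3.14, 3.14, 3.14, 3.14].

## Interface

Orientations are given as [roll, pitch, yaw] about the fixed x, y, z axes, in that order (R = Rz(yaw) Ry(pitch) Rx(roll)).
In Python, from cell import * gives the robot as it stands.
- The arm moves only by the shell command python3 -m jog 'ROWS'. ROWS is JSON, a list of rows, each an object of numbers: "x", "y", "z": the shift along the tool's x, y, z in mm; "ax", "ay", "az": the turn, a rotation vector about the tool's x, y, z in rad; "grip": the finger opening in mm, from 0 to 85.4. In form: [{"x": .., "y": .., "z": .., "ax": .., "ay": .., "az": .., "grip": ..}, ...]. A call has 1 to 5 rows; each row is the pose to reach, as a shift and turn from the pose commanded when the call began, along the tool's axes at that moment; what a row does not reach only later rows make up. A row lasts 1/10 s, in which the tool goes at most 50 mm and 8.59 degrees, less where a joint would pass 70% of its speed; a pose out of reach is approached as far as the arm can. A call with a gripper value outside its range is refused whole. The fingers move at their own pace and stop on an object; the grip force is fixed at half the most. Time passes only in rows, so rows that repeat a pose let the fingers close. It gives the time, the measured TCP pose, the force and the opening at its end, in the units of the state.
- read_state(): the state, without advancing time (a new reading comes with each control period).
- get_image(name): name is "scene" or "side" or "wrist"; returns a dict with "color" (480x640x3 uint8, red, green, blue), "vfov" (degrees; the focal length in pixels is half the picture's height over the tangent of half this angle, whatever the lens; pixels are square), "cx", "cy" (the principal point, pixels), "camera_from_world" (4x4, takes a point from world to camera coordinates). Camera axes: x right, y down, z forward; pixel columns grow to the right and rows downward; lengths in mm; the calibration is good to about 2 mm. A picture is of the moment at which its call begins. There is no depth.
- finish_job(): hands the job in, once; it reports no verdict.
The state is a dict: "clock": time; "qpos": joint angles; "qd": joint speeds; "tau": joint torques, N m; "eef_pos": TCP position; "tool_rot": TCP orientation; "force": force on the tool from outside, world axes, zero at the start; "torque": the same for the moment, N m; "width": finger opening in mm.
Only numpy, scipy, OpenCV 4.12 (cv2) and the standard library are available. Lean on these libraries where they do the work, as an engineer would, in place of code of your own. Each camera call takes 0.05 s, during which the arm holds its last target.

## Working session

There is one attempt and no reset: what is moved stays moved. The work goes in short steps, Python scripts to look and compute and a shell command to move; the robot and the scene stay as the last step left them, time stands still between calls to the robot, and variables do not carry over. Pictures are saved under pics/ and viewed, and the job is handed in when it is done.

```bash
ls; mkdir -p pics
python3 - <<'E'
from cell import *
import cv2
s=read_state();print(s)
for n in("scene","side","wrist"):
    d=get_image(n);cv2.imwrite(f"pics/{n}0.png",d["color"][:,:,::-1]);print(n,d["vfov"],d["cx"],d["cy"],d["camera_from_world"].round(3).tolist() if hasattr(d["camera_from_world"],'round') else d["camera_from_world"])
E
```

```text
pics
{'clock': 0.0, 'qpos': array([-0.06576351,  0.62934916,  0.03844474,  1.51836628, -0.02703245,
        0.99626215, -0.01998821]), 'qd': array([ 0.00153082,  0.00142768, -0.0003426 ,  0.00054374,  0.00043537,
       -0.00145115, -0.00091717]), 'tau': array([-1.11932164e-03, -5.63405585e+01,  1.22606792e+00, -1.93450052e+01,
        1.09587883e-02,  1.05136272e-02, -8.84369996e-06]), 'eef_pos': array([6.49408297e+02, 1.33811450e-02, 2.41387671e+02]), 'tool_rot': array([-1.57079531e+00,  1.86721119e-03, -4.45730225e-05]), 'force': array([-1.00268788, -0.01518253,  0.96953202]), 'torque': array([0.0256775 , 0.01369966, 0.05081586]), 'width': 85.11686430299282}
scene 44.50397402531566 325.17922233678775 241.90191693692066 [[0.179, 0.984, 0.003, -90.474], [0.649, -0.116, -0.752, -301.935], [-0.739, 0.137, -0.659, 1730.03], [0.0, 0.0, 0.0, 1.0]]
side 52.200656413722186 324.86406723809534 240.2051873305877 [[-0.687, -0.727, 0.015, 363.44], [-0.539, 0.495, -0.682, 308.621], [0.488, -0.477, -0.731, 670.389], [0.0, 0.0, 0.0, 1.0]]
wrist 71.42765958647792 321.18555527286185 238.21982228778253 [[1.0, -0.0, -0.003, -649.127], [0.001, -0.961, 0.277, -36.703], [-0.003, -0.277, -0.961, 380.112], [0.0, 0.0, 0.0, 1.0]]
```

View images.

View pics/scene0.png

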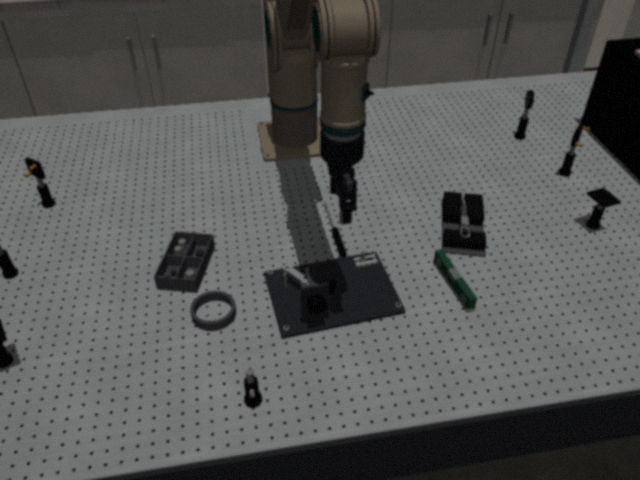

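View pics/side0.png

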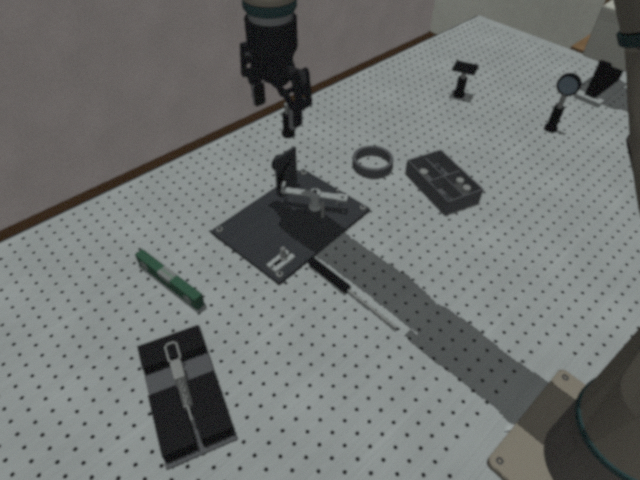

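View pics/wrist0.png

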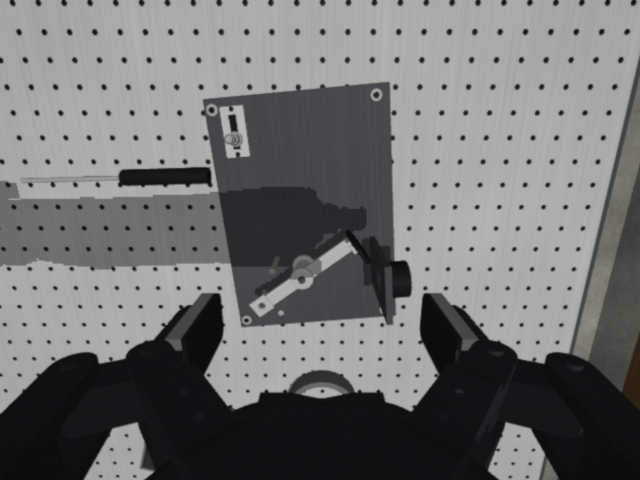

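```bash
cat > h.py <<'E'
from cell import *
import numpy as np, cv2
def grab(n,tag):
    d=get_image(n); cv2.imwrite(f"pics/{tag}.png",d["color"][:,:,::-1]); d=dict(d); np.save(f"pics/{tag}.npy",d,allow_pickle=True); return d
def load(tag): return np.load(f"pics/{tag}.npy",allow_pickle=True).item()
def f(d): return 240/np.tan(np.radians(d["vfov"])/2)
def ray(d,u,v):
    T=np.array(d["camera_from_world"]);R=T[:3,:3];o=-R.T@T[:3,3]
    return o,R.T@np.array([(u-d["cx"])/f(d),(v-d["cy"])/f(d),1])
def onz(d,u,v,z):
    o,r=ray(d,u,v); return o+r*(z-o[2])/r[2]
def proj(d,p):
    T=np.array(d["camera_from_world"]);c=T[:3,:3]@np.array(p)+T[:3,3]
    return np.array([d["cx"],d["cy"]])+f(d)*c[:2]/c[2]
def crop(tag,x0,y0,x1,y1,k,out):
    im=cv2.imread(f"pics/{tag}.png")[y0:y1,x0:x1]
    cv2.imwrite(f"pics/{out}.png",cv2.resize(im,None,fx=k,fy=k,interpolation=cv2.INTER_CUBIC))
def tri(a,b):
    A=[];y=[]
    for o,r in(a,b):
        r=r/np.linalg.norm(r);P=np.eye(3)-np.outer(r,r);A.append(P);y.append(P@o)
    return np.linalg.lstsq(np.vstack(A),np.hstack(y),rcond=None)[0]
E
python3 - <<'E'
from h import *
w=grab("wrist","w0");s=grab("side","s0")
crop("w0",190,70,420,340,2.2,"w0c"); crop("s0",120,310,260,470,4,"s0c")
print(onz(s,172,352,30),onz(s,203,448,30),onz(w,303,268,45),onz(w,263,305,45),onz(w,235,137,45))
E
```

```text
[520.99034818 328.73079776  30.        ] [368.20703756 375.07356544  30.        ] [630.26836493 -57.39659936  45.        ] [ 586.09151304 -100.43811987   45.        ] [568.18038735  74.47003759  45.        ]
```

View pics/w0c.png

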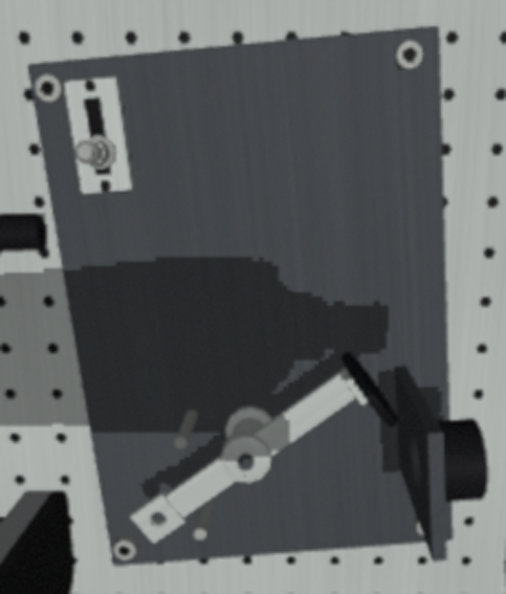

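View pics/s0c.png

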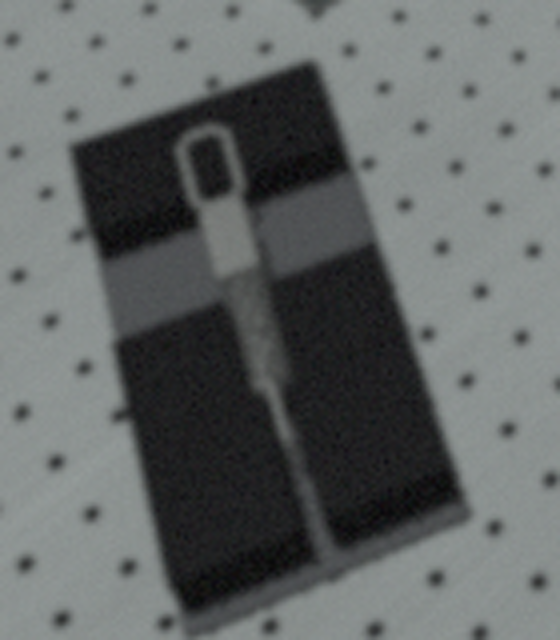

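```bash
python3 -m jog '[{"x":-228,"z":359,"ay":1.87},{"x":-228,"z":359,"ay":1.87},{"x":-228,"z":359,"ay":1.87},{"x":-228,"z":359,"ay":1.87},{"x":-228,"z":359,"ay":1.87}]'
cat >> h.py <<'E'
from scipy.spatial.transform import Rotation as Ro
def rel(p,yaw,roll=-np.pi/2,pitch=0):
    """shift/turn in tool axes to get TCP to p with tool yaw"""
    s=read_state();R0=Ro.from_euler('xyz',s["tool_rot"])
    R1=Ro.from_euler('xyz',[roll,pitch,yaw])
    print("t",s["clock"],"pos",s["eef_pos"].round(1),"rot",s["tool_rot"].round(4),"F",s["force"].round(2),"w",round(s["width"],1))
    print("shift",(R0.inv().apply(np.array(p)-s["eef_pos"])).round(1),"turn",(R0.inv()*R1).as_rotvec().round(4))
E
python3 -c "
from h import *
rel([421,359,242],-1.87);print(read_state()['qpos'])"
```

```text
t 0.25 pos [649.8   0.  241.9] rot [-1.5708e+00  8.0000e-04 -0.0000e+00] F [0.93 0.62 0.  ] w 85.9
shift [-2.288e+02  1.000e-01  3.590e+02] turn [ 7.00e-04  1.87e+00 -6.00e-04]
[-0.06581961  0.62883513  0.03850917  1.51781217 -0.02704259  0.99628122
 -0.01999286]$[0]: bad value
```

```bash
python3 -m jog '[{"x":-228,"y":0,"z":359,"ax":0,"ay":1.87,"az":0,"grip":85},{"x":-228,"y":0,"z":359,"ax":0,"ay":1.87,"az":0,"grip":85},{"x":-228,"y":0,"z":359,"ax":0,"ay":1.87,"az":0,"grip":85},{"x":-228,"y":0,"z":359,"ax":0,"ay":1.87,"az":0,"grip":85},{"x":-228,"y":0,"z":359,"ax":0,"ay":1.87,"az":0,"grip":85}]'; 
python3 -c "
from h import *
rel([421,359,242],-1.87);print(read_state()['qpos'])"
```

```text
clock: 0.75
eef_pos: [514.7, 212.6, 242.3]
tool_rot: [-1.57, 0.0, -0.757]
force: [0.1, 1.4, 0.0]
width: 84.7
t 0.75 pos [514.7 212.6 242.3] rot [-1.5705e+00  2.0000e-04 -7.5650e-01] F [0.12 1.42 0.  ] w 84.7
shift [-168.7    0.4   42.2] turn [-2.0000e-04  1.1135e+00 -4.0000e-04]
[-0.60648343  0.50418076  0.24696726  1.78626349 -0.15555913  0.86985472
 -1.04496612]
```

```bash
python3 -m jog '[{"x":-169,"y":0,"z":42,"ax":0,"ay":1.114,"az":0,"grip":50},{"x":-169,"y":0,"z":42,"ax":0,"ay":1.114,"az":0,"grip":50},{"x":-169,"y":0,"z":42,"ax":0,"ay":1.114,"az":0,"grip":50},{"x":-169,"y":0,"z":42,"ax":0,"ay":1.114,"az":0,"grip":50},{"x":-169,"y":0,"z":42,"ax":0,"ay":1.114,"az":0,"grip":50}]';
python3 -m jog '[{"x":0,"y":0,"z":0,"ax":0,"ay":0.365,"az":0,"grip":50},{"x":0,"y":0,"z":0,"ax":0,"ay":0.365,"az":0,"grip":50},{"x":0,"y":0,"z":0,"ax":0,"ay":0.365,"az":0,"grip":50}]'
python3 -c "
from h import *
rel([421,359,242],-1.87);print(read_state()['qpos'])
grab('wrist','w1')"
```

```text
clock: 1.25
eef_pos: [417.2, 362.0, 241.9]
tool_rot: [-1.573, 0.002, -1.497]
force: [-0.1, -0.4, 0.5]
width: 49.8
clock: 1.55
eef_pos: [420.7, 357.2, 242.2]
tool_rot: [-1.571, -0.0, -1.869]
force: [-0.5, -0.2, 0.5]
width: 50.5
t 1.55 pos [420.7 357.2 242.2] rot [-1.5707e+00 -3.0000e-04 -1.8689e+00] F [-0.53 -0.23  0.54] w 50.5
shift [-1.8  0.2 -0.2] turn [-0.0001  0.0011  0.0003]
[-1.12077393  0.54249105  0.56149171  1.80490545 -0.35902715  0.89735221
 -2.26560081]
```

View pics/w1.png

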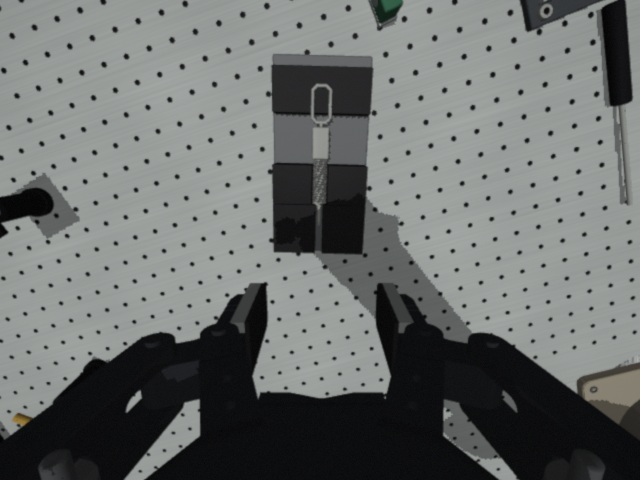

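```bash
python3 -c "
from h import *
d=load('w1');crop('w1',260,50,390,260,2.8,'w1c')
# bright mask of spring
im=d['color'].astype(int);m=(im.min(2)>125);m[:, :295]=0;m[:,350:]=0;m[:75]=0;m[252:]=0
for r in range(80,252,6):
    c=np.where(m[r])[0]
    print(r,c.min() if len(c) else None,c.max() if len(c) else None)
for u,v,z in((321.5,104,30),(320.5,143,38),(318,248,37)): print(onz(d,u,v,z).round(1))
"
```

```text
80 None None
86 315 327
92 312 330
98 312 330
104 312 330
110 312 330
116 312 330
122 316 325
128 313 327
134 313 327
140 313 327
146 313 327
152 313 327
158 None None
164 None None
170 None None
176 None None
182 None None
188 None None
194 None None
200 None None
206 318 319
212 None None
218 None None
224 None None
230 None None
236 None None
242 None None
248 None None
[521.5 325.6  30. ]
[487.3 337.1  38. ]
[385.7 371.2  37. ]
```

View pics/w1c.png

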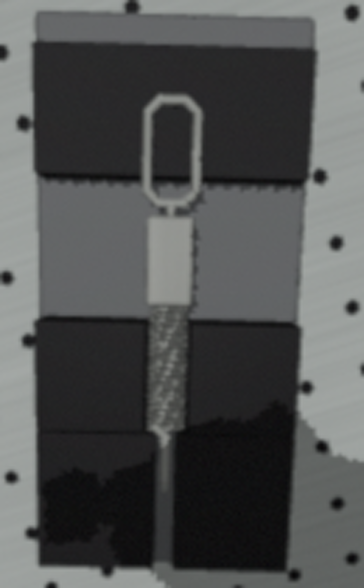

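```bash
python3 -c "
from h import *
rel([487.3,337.1,100],-1.895)"
```

```text
t 1.6 pos [420.7 357.2 242.2] rot [-1.5707e+00 -4.0000e-04 -1.8697e+00] F [ 0.89  0.21 -0.24] w 49.8
shift [ -0.4 142.2  69.6] turn [-0.0001  0.0253  0.0004]
```

```bash
python3 -m jog '[{"x":-0.4,"y":142,"z":69.6,"ax":0,"ay":0.025,"az":0,"grip":40},{"x":-0.4,"y":142,"z":69.6,"ax":0,"ay":0.025,"az":0,"grip":40},{"x":-0.4,"y":142,"z":69.6,"ax":0,"ay":0.025,"az":0,"grip":40},{"x":-0.4,"y":142,"z":69.6,"ax":0,"ay":0.025,"az":0,"grip":40},{"x":-0.4,"y":142,"z":69.6,"ax":0,"ay":0.025,"az":0,"grip":40}]'
python3 -c "
from h import *
d=grab('wrist','w2')
rel([487.3,337.1,25],-1.895)"
```

```text
clock: 2.1
eef_pos: [487.4, 336.1, 99.2]
tool_rot: [-1.573, -0.003, -1.891]
force: [0.3, 0.0, 0.3]
width: 39.6
t 2.15 pos [487.6 337.4 100.9] rot [-1.5713e+00  2.0000e-04 -1.8897e+00] F [0.83 1.05 0.51] w 39.8
shift [ 0.4 75.9 -0.1] turn [ 0.0005  0.0053 -0.0002]
```

View pics/w2.png

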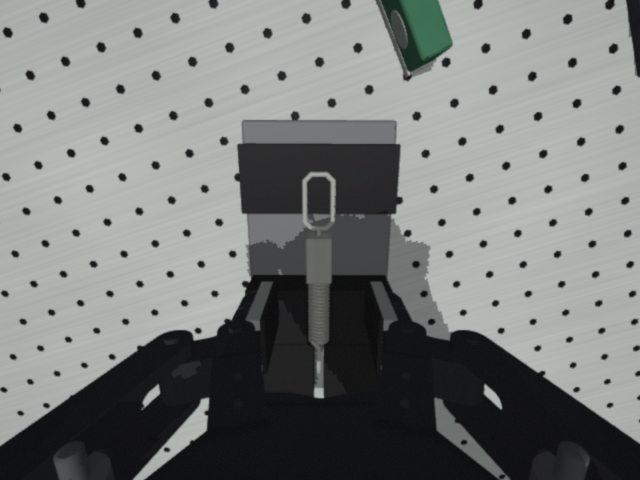

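```bash
python3 -c "
from h import *
d=load('w2')
for u,v,z in((318.7,200,30),(318.7,260,38),(318.7,390,38)): print(onz(d,u,v,z).round(1))
"
```

```text
[522.6 325.6  30. ]
[488.7 336.9  38. ]
[397.7 367.3  38. ]
```

```bash
python3 -m jog '[{"x":0,"y":40,"z":0.8,"ax":0,"ay":0,"az":0,"grip":40},{"x":0,"y":65,"z":0.8,"ax":0,"ay":0,"az":0,"grip":40},{"x":0,"y":75,"z":0.8,"ax":0,"ay":0,"az":0,"grip":40},{"x":0,"y":75,"z":0.8,"ax":0,"ay":0,"az":0,"grip":40},{"x":0,"y":75,"z":0.8,"ax":0,"ay":0,"az":0,"grip":40}]'
python3 -c "
from h import *
d=grab('wrist','w3')
rel([488.2,337.1,25],-1.895)"
```

```text
clock: 2.65
eef_pos: [489.3, 338.1, 27.3]
tool_rot: [-1.569, 0.003, -1.889]
force: [-0.6, 0.5, 0.0]
width: 39.9
t 2.7 pos [489.5 338.   27.4] rot [-1.5688  0.0028 -1.8894] F [ 0.46 -0.18  0.7 ] w 40.1
shift [ 1.3  2.4 -0.9] turn [-0.002   0.0056 -0.0028]
```

View pics/w3.png

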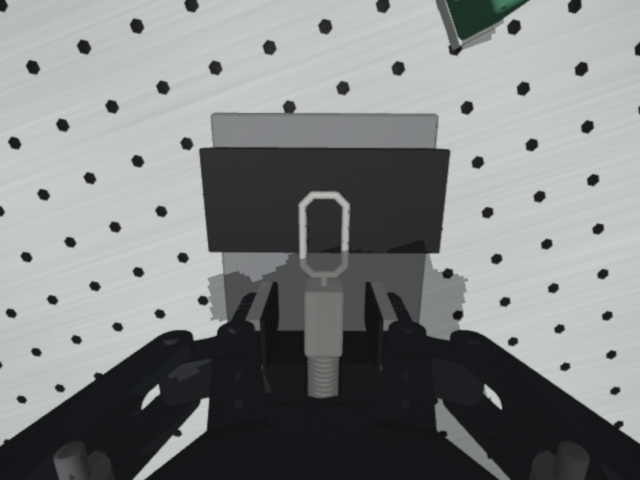

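```bash
python3 -m jog '[{"x":0,"y":1,"z":-0.5,"ax":0,"ay":0,"az":0,"grip":40},{"x":0,"y":1,"z":-0.5,"ax":0,"ay":0,"az":0,"grip":0},{"x":0,"y":1,"z":-0.5,"ax":0,"ay":0,"az":0,"grip":0},{"x":0,"y":1,"z":-0.5,"ax":0,"ay":0,"az":0,"grip":0},{"x":0,"y":1,"z":-0.5,"ax":0,"ay":0,"az":0,"grip":0}]'
python3 -c "
from h import *
rel([488.2,337.1,25],-1.895)"
```

```text
clock: 3.2
eef_pos: [488.2, 337.4, 25.1]
tool_rot: [-1.571, 0.001, -1.89]
force: [-0.7, -0.4, 6.4]
width: 14.7
t 3.2 pos [488.2 337.4  25.1] rot [-1.5706e+00  9.0000e-04 -1.8901e+00] F [-0.67 -0.44  6.43] w 14.7
shift [0.2 0.1 0.1] turn [-0.0002  0.0049 -0.0009]
```

```bash
python3 -m jog '[{"x":0,"y":0,"z":0,"ax":0,"ay":0,"az":0,"grip":0},{"x":0,"y":0,"z":0,"ax":0,"ay":0,"az":0,"grip":0},{"x":0,"y":-30,"z":0,"ax":0,"ay":0,"az":0,"grip":0},{"x":0,"y":-80,"z":0,"ax":0,"ay":0,"az":0,"grip":0},{"x":0,"y":-130,"z":0,"ax":0,"ay":0,"az":0,"grip":0}]'
python3 -c "
from h import *
d=grab('wrist','w4');d=grab('side','s4');d=grab('scene','c4')
rel([570,-70,155],0)"
```

```text
clock: 3.7
eef_pos: [487.2, 336.4, 154.8]
tool_rot: [-1.572, -0.003, -1.89]
force: [1.8, 1.2, -0.9]
width: 14.7
t 3.85 pos [490.1 338.1 157.6] rot [-1.5666  0.0056 -1.89  ] F [ 0.51  0.35 -2.12] w 14.9
shift [362.4   1.4 204. ] turn [-8.20e-03 -1.89e+00  2.00e-04]
```

View pics/w4.png

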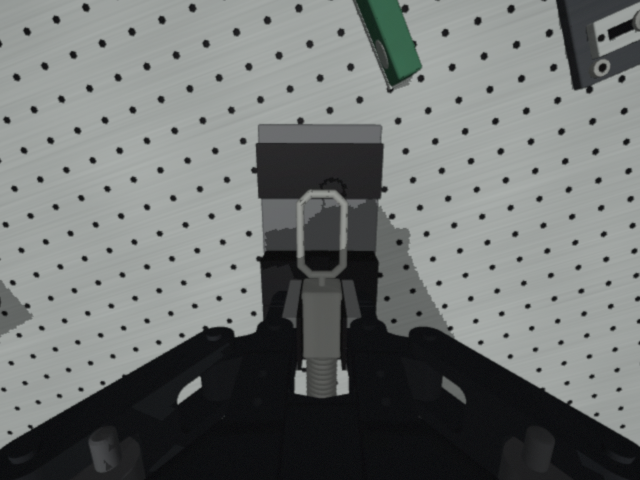

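View pics/s4.png

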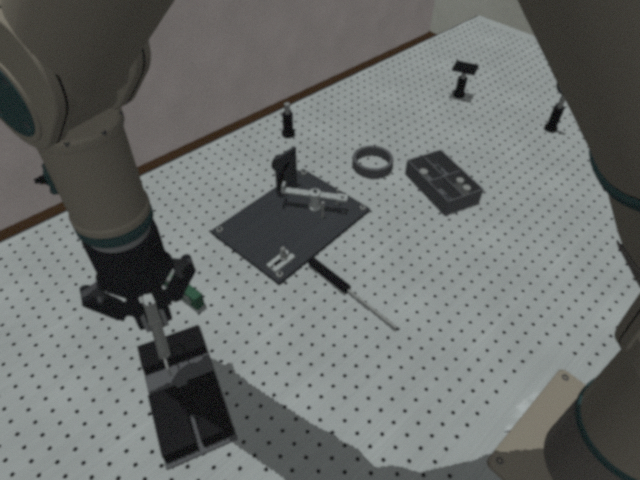

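```bash
python3 -c "
from h import *
d=load('w0')
g=lambda x,y,z:onz(d,190+x/2.2-.5+.25,70+y/2.2-.25,z)
C=[g(30,65,10),g(437,28,10),g(113,564,10)]
print('plate',np.array(C).round(1));
for a,b in((0,1),(0,2)):
  v=C[b]-C[a];print(np.linalg.norm(v),np.degrees(np.arctan2(v[1],v[0])))
B=[g(66,84,18),g(117,77,18),g(131,188,18),g(80,194,18)]
print('block',np.mean(B,0),[np.linalg.norm(B[i]-B[(i+1)%4]).round(1) for i in range(4)]);v=B[0]-B[3];print(np.degrees(np.arctan2(v[1],v[0])))
print('head',g(86,153,45),'collar',g(103,152,32),'piv',g(245,462,50),'hole',g(158,518,47.5))
v=g(245,462,50)-g(158,518,47.5);print(np.linalg.norm(v[:2]),np.degrees(np.arctan2(v[1],v[0])))
"
```

```text
plate [[ 530.   111.5   10. ]
 [ 716.4  127.    10. ]
 [ 551.  -147.3   10. ]]
187.0535257758164 4.757333204239729
259.61463277189625 -85.36964958781068
block [561.34734415  79.73325159  18.        ] [np.float64(23.5), np.float64(48.8), np.float64(24.4), np.float64(48.6)]
92.95454769736374
head [562.2111147   72.39666445  45.        ] collar [566.34615635  72.91345666  32.        ] piv [628.39794733 -68.59701247  50.        ] hole [585.02152678 -99.38631396  47.5       ]
53.192997153320675 35.367763328431344
```

```bash
python3 -c "
from h import *
d=load('w4')
s=read_state();T=s['eef_pos'];R=Ro.from_euler('xyz',s['tool_rot'])
for y in(-5,-3,-7):
  for uv in((322,233),):
    o,r=ray(d,*uv); o=R.inv().apply(o-T);r=R.inv().apply(r);print(y,(o+r*(y-o[1])/r[1]).round(1))
rel([545,-135,155],0.082)"
python3 -m jog '[{"x":357,"y":0,"z":306,"ax":0,"ay":-1.972,"az":0,"grip":0},{"x":357,"y":0,"z":306,"ax":0,"ay":-1.972,"az":0,"grip":0},{"x":357,"y":0,"z":306,"ax":0,"ay":-1.972,"az":0,"grip":0},{"x":357,"y":0,"z":306,"ax":0,"ay":-1.972,"az":0,"grip":0},{"x":357,"y":0,"z":306,"ax":0,"ay":-1.972,"az":0,"grip":0}]'
python3 -c "
from h import *
rel([545,-135,155],0.082);print(read_state()['qpos'])"
```

```text
-5 [ 3.  -5.  35.1]
-3 [ 3.  -3.  34.5]
-7 [ 3.  -7.  35.6]
t 3.85 pos [490.1 338.1 157.6] rot [-1.5666  0.0056 -1.89  ] F [ 0.51  0.35 -2.12] w 14.9
shift [432.    1.  200.6] turn [-8.300e-03 -1.972e+00  5.000e-04]
clock: 4.35
eef_pos: [582.1, 104.1, 152.5]
tool_rot: [-1.574, 0.001, -1.133]
force: [1.3, 1.1, -0.8]
width: 14.6
t 4.35 pos [582.1 104.1 152.5] rot [-1.5737e+00  1.3000e-03 -1.1334e+00] F [ 1.31  1.08 -0.78] w 14.6
shift [ 200.9   -2.4 -134.9] turn [ 0.0018 -1.2154 -0.0029]
[-0.37242233  0.6682062   0.23640337  1.77419619 -0.22056633  0.7282364
 -1.15269388]
```

```bash
python3 -m jog '[{"x":201,"y":0,"z":-135,"ax":0,"ay":-1.2154,"az":0,"grip":0},{"x":201,"y":0,"z":-135,"ax":0,"ay":-1.2154,"az":0,"grip":0},{"x":201,"y":0,"z":-135,"ax":0,"ay":-1.2154,"az":0,"grip":0},{"x":201,"y":0,"z":-135,"ax":0,"ay":-1.2154,"az":0,"grip":0},{"x":201,"y":0,"z":-135,"ax":0,"ay":-1.2154,"az":0,"grip":0}]'
python3 -c "
from h import *
rel([545,-135,155],0.082);print(read_state()['qpos'])"
```

```text
clock: 4.85
eef_pos: [542.0, -135.8, 152.6]
tool_rot: [-1.572, 0.003, -0.385]
force: [0.9, 1.1, -2.1]
width: 15.0
t 4.85 pos [ 542.  -135.8  152.6] rot [-1.5716  0.0033 -0.3855] F [ 0.89  1.09 -2.07] w 15.0
shift [ 2.5 -2.4  1.9] turn [-0.     -0.4675 -0.0034]
[ 0.2032773   0.61680212 -0.01227259  1.85964463  0.01166956  0.66857488
 -0.20138545]
```

```bash
python3 -m jog '[{"x":2,"y":0,"z":0,"ax":0,"ay":-0.4675,"az":0,"grip":0},{"x":2,"y":0,"z":0,"ax":0,"ay":-0.4675,"az":0,"grip":0},{"x":2,"y":0,"z":0,"ax":0,"ay":-0.4675,"az":0,"grip":0},{"x":2,"y":0,"z":0,"ax":0,"ay":-0.4675,"az":0,"grip":0},{"x":2,"y":0,"z":0,"ax":0,"ay":-0.4675,"az":0,"grip":0}]'
python3 -m jog '[{"x":0,"y":0,"z":0,"ax":0,"ay":0,"az":0,"grip":0}]'
python3 -c "
from h import *
grab('wrist','w5');grab('side','s5');grab('scene','c5')
rel([545,-135,155],0.082);print(read_state()['qpos'])"
```

```text
clock: 5.35
eef_pos: [545.1, -133.7, 153.2]
tool_rot: [-1.569, 0.002, 0.075]
force: [-0.8, 0.5, -1.7]
width: 15.1
clock: 5.45
eef_pos: [545.6, -133.7, 153.7]
tool_rot: [-1.57, 0.001, 0.075]
force: [0.4, 0.9, -1.5]
width: 14.8
t 5.6 pos [ 545.9 -133.7  154.2] rot [-1.5708e+00  4.0000e-04  7.6700e-02] F [-0.63  0.32 -1.07] w 14.9
shift [-1.  -0.8 -1.2] turn [ 0.     -0.0053 -0.0004]
[ 0.28475864  0.62000628 -0.14469741  1.84963205  0.13351967  0.68162587
  0.13949736]
```

View pics/w5.png

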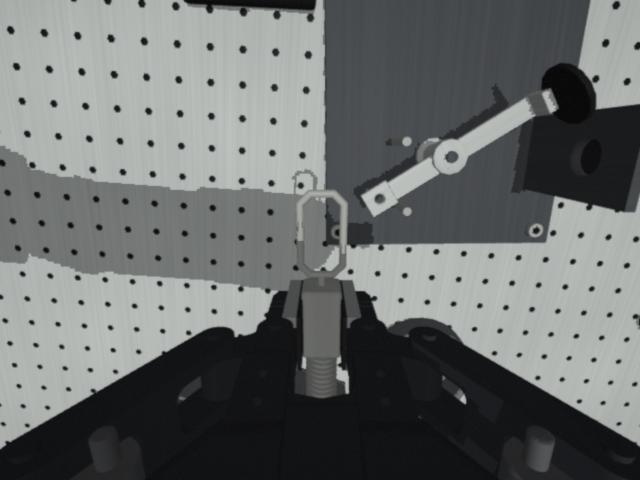

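View pics/s5.png

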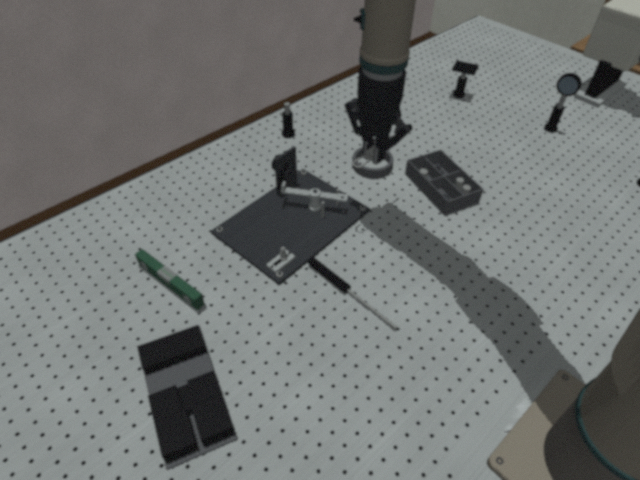

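View pics/c5.png

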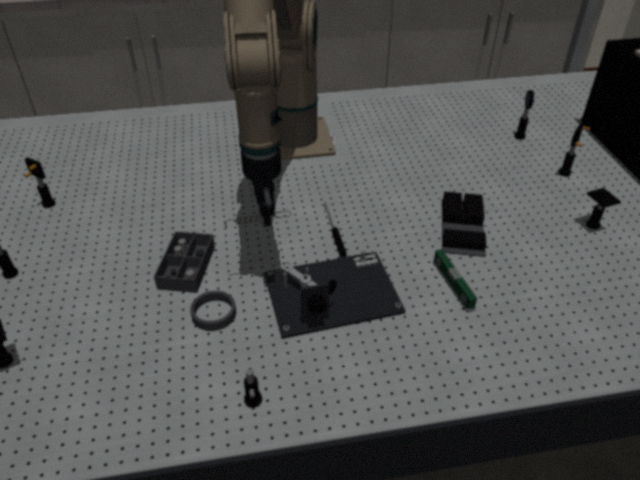

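```bash
cat >> h.py <<'E'
def toolpt(d,u,v,zw=None,yt=None,T=None,rot=None):
    # point in tool frame
    s=read_state(); T=s['eef_pos'] if T is None else np.array(T); R=Ro.from_euler('xyz',s['tool_rot'] if rot is None else rot)
    o,r=ray(d,u,v)
    if zw is not None: return R.inv().apply(o+r*(zw-o[2])/r[2]-T)
    o=R.inv().apply(o-T);r=R.inv().apply(r); return o+r*(yt-o[1])/r[1]
E
python3 -c "
from h import *
crop('w5',290,60,630,260,2.3,'w5c')
for t in('w4','w5'):
  d=load(t);M=np.array(d['camera_from_world']);print((-M[:3,:3].T@M[:3,3]).round(1),Ro.from_matrix(M[:3,:3]).as_euler('xyz',True).round(2))
d=load('w5')
print('eye',toolpt(d,322,233,yt=-5),'hole',onz(d,380,198.5,47.5),toolpt(d,380,198.5,47.5),'piv',onz(d,451,156,50))
print([proj(d,p).round(1) for p in ([545,-133,154],)])
s=load('s5');w=load('w0')
"
```

```text
[554.9 314.2 286.7] [ 174.92   15.46 -109.04]
[541.  -63.9 285.6] [-163.96   -1.05    4.17]
eye [ 0.38853532 -5.         35.65994431] hole [585.39898981 -99.58595695  47.5       ] [ 42.01867527 106.6390125   30.97715396] piv [629.80493674 -66.43061205  50.        ]
[array([319.2, 307.1])]
```

View pics/w5c.png

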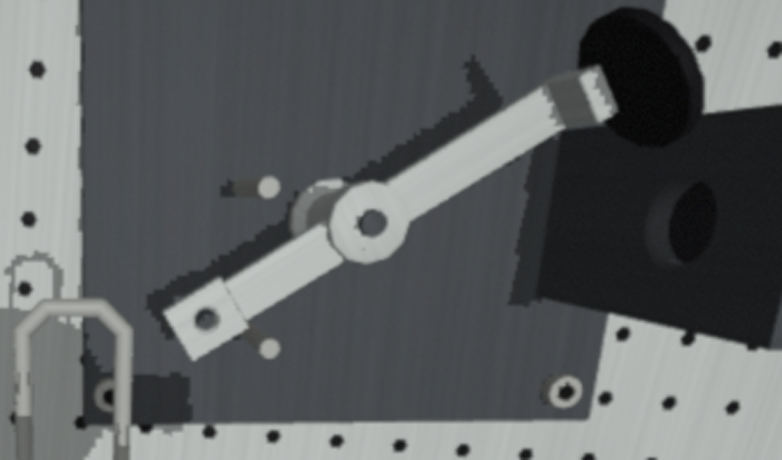

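```bash
python3 -c "
from h import *
a=load('w0');b=load('w5')
print('piv',tri(ray(a,301.3,279.8),ray(b,450.9,156.5)),'hole',tri(ray(a,261.6,305.2),ray(b,380,199)))
print(onz(b,450.9,156.5,47.5),onz(a,301.3,279.8,47.5))
rel([585.2-82*np.sin(-.085)*-1 ,0,0],.085)
"
```

```text
piv [628.6591727  -66.91055946  53.55674747] hole [585.23425056 -99.72226494  47.36456932]
[630.73948785 -66.7956825   47.5       ] [628.42424925 -69.72551356  47.5       ]
t 5.6 pos [ 545.9 -133.7  154.2] rot [-1.5708e+00  4.0000e-04  7.6700e-02] F [-0.63  0.32 -1.07] w 14.9
shift [ 42.5 154.1 130.8] turn [ 0.     -0.0083 -0.0004]
```

```bash
python3 -m jog '[{"x":42,"y":0,"z":113,"ax":0,"ay":-0.004,"az":0,"grip":0},{"x":42,"y":20,"z":113,"ax":0,"ay":-0.004,"az":0,"grip":0},{"x":42,"y":60,"z":113,"ax":0,"ay":-0.004,"az":0,"grip":0},{"x":42,"y":84,"z":113,"ax":0,"ay":-0.004,"az":0,"grip":0},{"x":42,"y":84,"z":113,"ax":0,"ay":-0.004,"az":0,"grip":0}]'
python3 -m jog '[{"x":0,"y":0,"z":0,"ax":0,"ay":0,"az":0,"grip":0},{"x":0,"y":0,"z":0,"ax":0,"ay":0,"az":0,"grip":0}]'
python3 -c "
from h import *
grab('wrist','w6');grab('side','s6');grab('scene','c6')
rel([578.6,-17.7,70],0.082)
crop('s6',250,130,390,230,5,'s6c');crop('c6',250,190,390,330,4,'c6c')
"
```

```text
clock: 6.1
eef_pos: [576.3, -16.6, 67.0]
tool_rot: [-1.57, 0.007, 0.084]
force: [-1.7, -0.3, -0.9]
width: 15.0
clock: 6.3
eef_pos: [580.3, -19.1, 71.9]
tool_rot: [-1.572, -0.003, 0.08]
force: [0.2, -0.1, -2.1]
width: 14.7
t 6.45 pos [580.1 -18.9  71.9] rot [-1.5713 -0.0028  0.08  ] F [-0.36 -0.28 -0.83] w 14.6
shift [-1.4  1.9  1.3] turn [ 0.0005 -0.002   0.0028]
```

View pics/s6c.png

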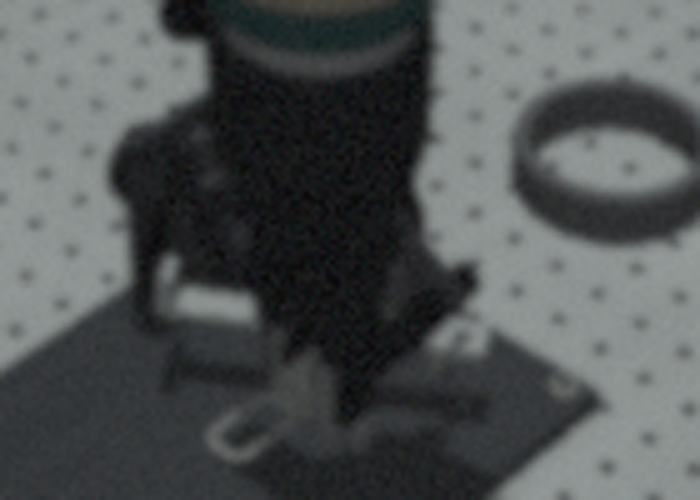

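View pics/c6c.png

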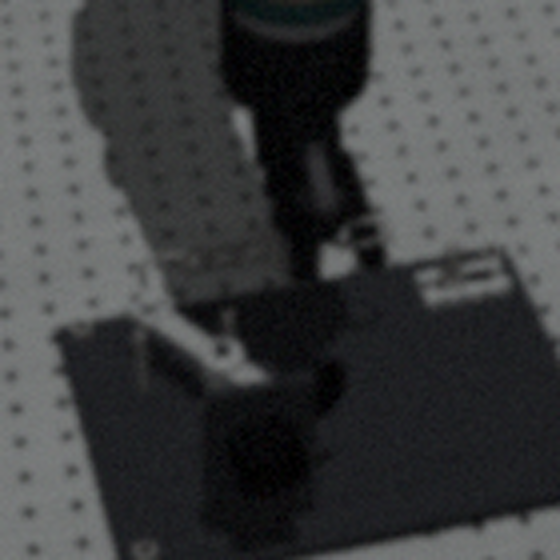

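View pics/w6.png

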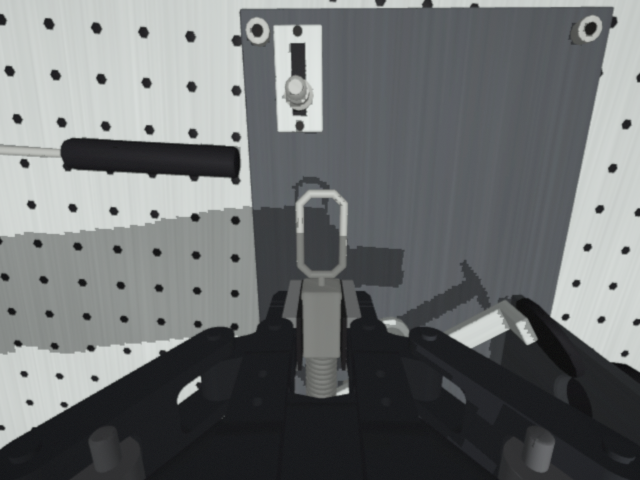

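```bash
python3 -c "
from h import *
c=load('c6');s=load('s6')
print('hole c0',proj(c,[585.2,-99.7,47.5]),'s',proj(s,[585.2,-99.7,47.5]))
h=np.array([580.1,-18.9,71.9])+np.array([-.08,.9968,0])*-82.3
for dz in(12,5,-8): print(dz,proj(c,h+[0,0,dz]),proj(s,h+[0,0,dz]))
for t,b in(('c6',(270,250,320,290)),('s6',(320,170,370,210))):
  im=cv2.imread(f'pics/{t}.png')[b[1]:b[3],b[0]:b[2]];im=cv2.convertScaleAbs(im,alpha=1.4)
  cv2.imwrite(f'pics/{t}z.png',cv2.resize(im,None,fx=12,fy=12,interpolation=cv2.INTER_CUBIC))
"
```

```text
hole c0 [286.13108823 267.05119159] s [342.3991601  195.58292941]
12 [284.92954832 255.01495315] [343.09188218 180.76389437]
5 [285.06950715 257.47233889] [342.93899951 183.55003597]
-8 [285.3266676  261.98754119] [342.65940789 188.64532815]
```

View pics/c6z.png

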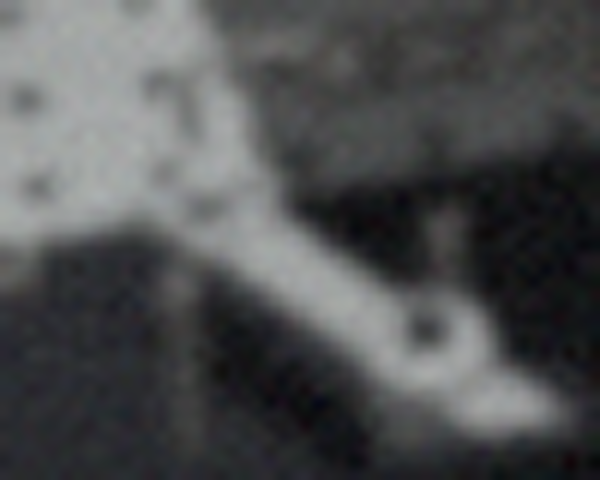

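View pics/s6z.png

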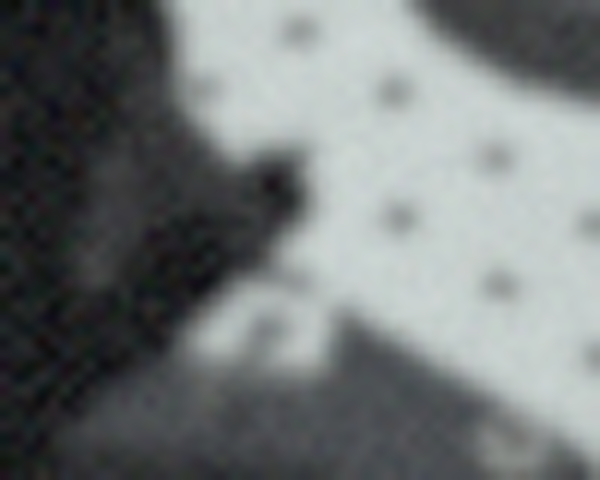

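```bash
python3 -m jog '[{"x":0,"y":0,"z":0,"ax":0,"ay":0,"az":0,"grip":0},{"x":0,"y":0,"z":0,"ax":0,"ay":0,"az":0,"grip":0}]'
python3 -c "
from h import *
rel([578.6,-17.7,70],0.082);print(read_state()['qd'].round(3))
"
```

```text
clock: 6.65
eef_pos: [579.4, -18.3, 70.9]
tool_rot: [-1.571, -0.001, 0.081]
force: [0.6, 0.1, -2.2]
width: 14.6
t 6.65 pos [579.4 -18.3  70.9] rot [-1.5709e+00 -1.0000e-03  8.0900e-02] F [ 0.58  0.11 -2.2 ] w 14.6
shift [-0.8  0.9  0.7] turn [ 0.0001 -0.0011  0.001 ]
[-0.004  0.007 -0.     0.002  0.002  0.001  0.   ]
```

```bash
python3 -m jog '[{"x":-0.3,"y":6,"z":0.2,"ax":0,"ay":0,"az":0,"grip":0},{"x":-0.3,"y":11,"z":0.2,"ax":0,"ay":0,"az":0,"grip":0},{"x":-0.3,"y":12,"z":0.2,"ax":0,"ay":0,"az":0,"grip":0},{"x":-0.3,"y":12,"z":0.2,"ax":0,"ay":0,"az":0,"grip":0},{"x":-0.3,"y":12,"z":0.2,"ax":0,"ay":0,"az":0,"grip":0}]'
python3 -m jog '[{"x":0,"y":0,"z":0,"ax":0,"ay":0,"az":0,"grip":0},{"x":0,"y":0,"z":0,"ax":0,"ay":0,"az":0,"grip":0},{"x":0,"y":0,"z":0,"ax":0,"ay":0,"az":0,"grip":0}]'
python3 -c "
from h import *
s=grab('side','s7');c=grab('scene','c7')
rel([578.6,-17.7,58],0.082)
T=read_state()['eef_pos'];h=T+np.array([-.08,.9968,0])*-82.3
for dz in(12,5,-8): print(dz,proj(c,h+[0,0,dz]),proj(s,h+[0,0,dz]))
for t,b in(('c7',(270,250,320,290)),('s7',(320,170,370,210))):
  im=cv2.imread(f'pics/{t}.png')[b[1]:b[3],b[0]:b[2]];im=cv2.convertScaleAbs(im,alpha=1.4)
  cv2.imwrite(f'pics/{t}z.png',cv2.resize(im,None,fx=12,fy=12,interpolation=cv2.INTER_CUBIC))
"
```

```text
clock: 7.15
eef_pos: [578.8, -17.8, 58.2]
tool_rot: [-1.571, 0.0, 0.082]
force: [-0.3, -0.1, -0.9]
width: 14.7
clock: 7.45
eef_pos: [578.9, -17.9, 58.4]
tool_rot: [-1.571, -0.0, 0.081]
force: [0.0, 0.9, -1.0]
width: 14.8
t 7.55 pos [578.9 -17.9  58.4] rot [-1.5708e+00 -2.0000e-04  8.1500e-02] F [-0.97 -0.02 -1.71] w 14.9
shift [-0.2  0.4  0.2] turn [-0.     -0.0005  0.0002]
12 [285.60478155 259.28271768] [342.87461193 186.65054157]
5 [285.74110893 261.7045431 ] [342.72429173 189.37968257]
-8 [285.99161837 266.1547875 ] [342.44934769 194.37143403]
```

View pics/c7z.png

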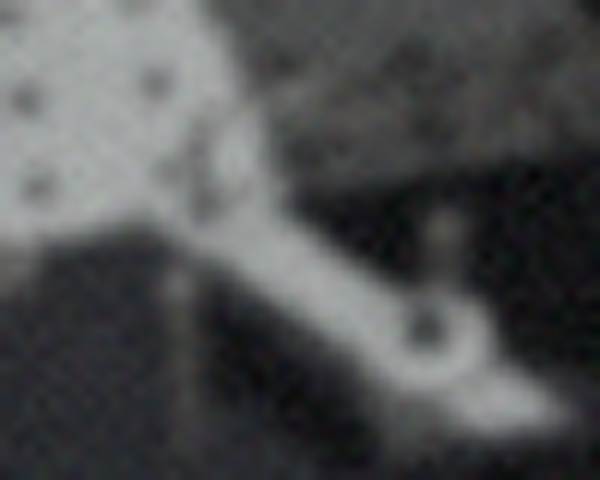

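View pics/s7z.png

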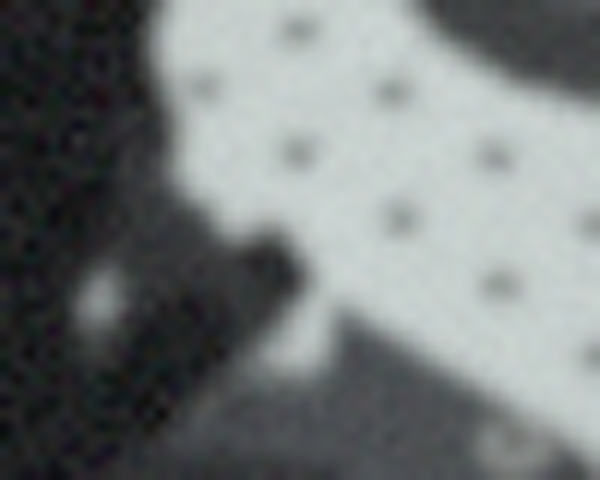

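```bash
python3 -m jog '[{"x":-0.2,"y":3,"z":0.2,"ax":0,"ay":0,"az":0,"grip":0},{"x":-0.2,"y":4,"z":0.2,"ax":0,"ay":0,"az":0,"grip":0},{"x":-0.2,"y":4,"z":0.2,"ax":0,"ay":0,"az":0,"grip":0},{"x":-0.2,"y":4,"z":0.2,"ax":0,"ay":0,"az":0,"grip":0}]';python3 -m jog '[{"x":0,"y":2,"z":0,"ax":0,"ay":0,"az":0,"grip":0},{"x":0,"y":2,"z":0,"ax":0,"ay":0,"az":0,"grip":0},{"x":0,"y":2,"z":0,"ax":0,"ay":0,"az":0,"grip":0}]'
```

```text
clock: 7.95
eef_pos: [578.6, -17.7, 54.2]
tool_rot: [-1.571, 0.0, 0.082]
force: [-0.3, 0.1, -1.2]
width: 14.8
clock: 8.25
eef_pos: [578.5, -17.7, 52.2]
tool_rot: [-1.571, 0.0, 0.081]
force: [0.6, 0.7, -1.9]
width: 15.1
```

```bash
python3 -m jog '[{"x":0,"y":2,"z":0,"ax":0,"ay":0,"az":0,"grip":0},{"x":0,"y":4,"z":0,"ax":0,"ay":0,"az":0,"grip":0},{"x":0,"y":4,"z":0,"ax":0,"ay":0,"az":0,"grip":0},{"x":0,"y":4,"z":0,"ax":0,"ay":0,"az":0,"grip":0}]';python3 -m jog '[{"x":0,"y":2,"z":0,"ax":0,"ay":0,"az":0,"grip":0},{"x":0,"y":4,"z":0,"ax":0,"ay":0,"az":0,"grip":0},{"x":0,"y":4,"z":0,"ax":0,"ay":0,"az":0,"grip":0}]'
python3 -c "
from h import *
s=grab('side','s8');c=grab('scene','c8')
rel([578.6,-17.7,58],0.082)
for t,b in(('c8',(270,250,320,290)),('s8',(320,170,370,210))):
  im=cv2.imread(f'pics/{t}.png')[b[1]:b[3],b[0]:b[2]];im=cv2.convertScaleAbs(im,alpha=1.4)
  cv2.imwrite(f'pics/{t}z.png',cv2.resize(im,None,fx=12,fy=12,interpolation=cv2.INTER_CUBIC))
"
```

```text
clock: 8.65
eef_pos: [578.5, -17.6, 48.2]
tool_rot: [-1.571, 0.0, 0.082]
force: [-0.4, 0.1, -0.9]
width: 14.9
clock: 8.95
eef_pos: [578.4, -17.7, 44.0]
tool_rot: [-1.571, 0.001, 0.081]
force: [1.4, 0.0, -1.8]
width: 15.2
t 9.05 pos [578.5 -17.7  44.2] rot [-1.5708e+00  3.0000e-04  8.1500e-02] F [-0.29 -0.27 -2.24] w 14.9
shift [  0.1 -13.8  -0. ] turn [-0.     -0.0005 -0.0003]
```

View pics/c8z.png

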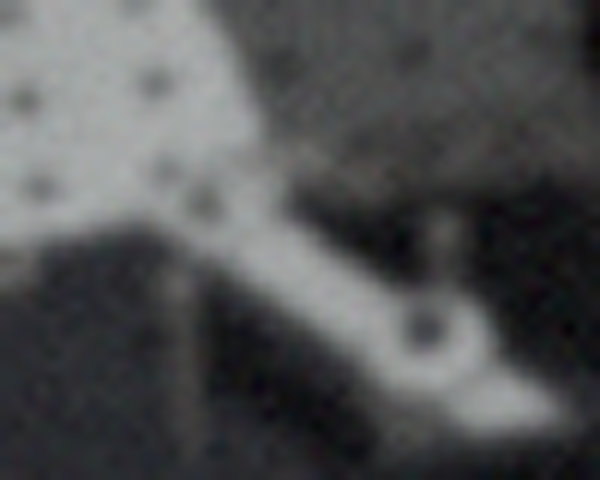

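```bash
python3 -m jog '[{"x":-2,"y":0,"z":3,"ax":0,"ay":0,"az":0,"grip":0},{"x":-4,"y":0,"z":6.1,"ax":0,"ay":0,"az":0,"grip":0},{"x":-5.4,"y":0,"z":10,"ax":0,"ay":0,"az":0,"grip":0},{"x":-6.6,"y":0,"z":13.4,"ax":0,"ay":0,"az":0,"grip":0},{"x":-7,"y":0,"z":15,"ax":0,"ay":0,"az":0,"grip":0}]';python3 -m jog '[{"x":0,"y":0,"z":0,"ax":0,"ay":0,"az":0,"grip":0},{"x":0,"y":0,"z":0,"ax":0,"ay":0,"az":0,"grip":0},{"x":0,"y":0,"z":0,"ax":0,"ay":0,"az":0,"grip":0}]'
python3 -c "
from h import *
s=grab('side','s9');c=grab('scene','c9');grab('wrist','w9')
rel([570,11,44],0.082)
for t,b in(('c9',(270,240,340,290)),('s9',(300,170,370,210))):
  im=cv2.imread(f'pics/{t}.png')[b[1]:b[3],b[0]:b[2]];im=cv2.convertScaleAbs(im,alpha=1.4)
  cv2.imwrite(f'pics/{t}z.png',cv2.resize(im,None,fx=10,fy=10,interpolation=cv2.INTER_CUBIC))
"
```

```text
clock: 9.55
eef_pos: [570.2, -2.7, 44.4]
tool_rot: [-1.571, 0.0, 0.082]
force: [1.4, -0.7, -0.8]
width: 15.0
clock: 9.85
eef_pos: [570.2, -3.2, 44.2]
tool_rot: [-1.571, 0.0, 0.081]
force: [-0.3, 0.3, -2.0]
width: 14.8
t 10.0 pos [570.3  -3.3  44.3] rot [-1.5707e+00  2.0000e-04  8.1200e-02] F [-0.66  0.25 -1.16] w 15.0
shift [ 0.9  0.3 14.3] turn [-0.0001 -0.0008 -0.0002]
```

View pics/c9z.png

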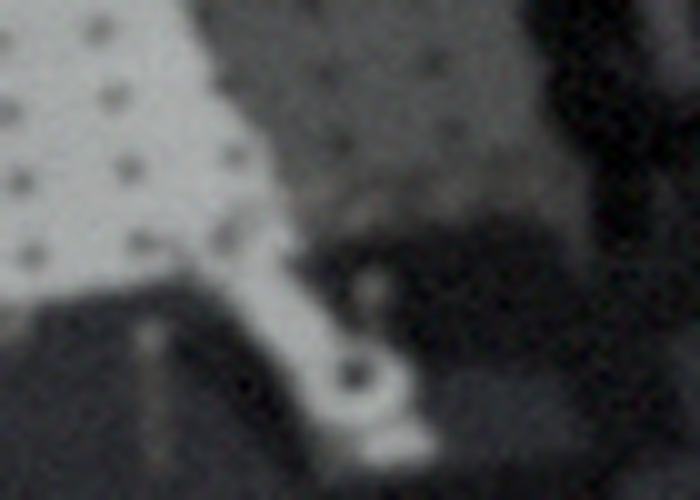

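View pics/w9.png

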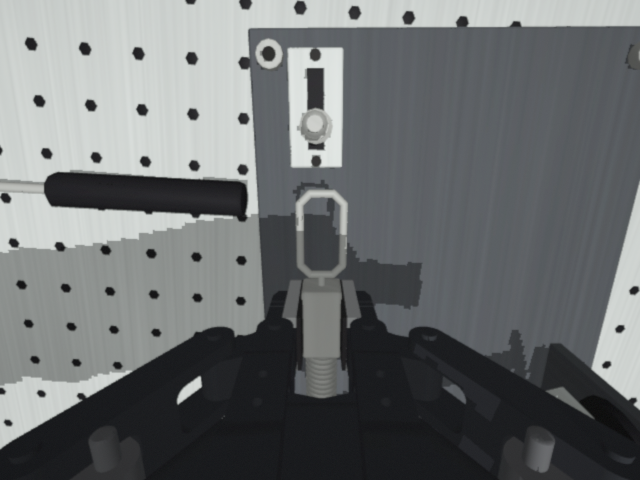

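```bash
python3 -m jog '[{"x":-0.7,"y":0,"z":3,"ax":0,"ay":0,"az":0,"grip":0},{"x":-1.4,"y":0,"z":6.2,"ax":0,"ay":0,"az":0,"grip":0},{"x":-1.7,"y":0,"z":10,"ax":0,"ay":0,"az":0,"grip":0},{"x":-1.9,"y":0,"z":13.8,"ax":0,"ay":0,"az":0,"grip":0},{"x":-2,"y":0,"z":15.8,"ax":0,"ay":0,"az":0,"grip":0}]';python3 -m jog '[{"x":0,"y":0,"z":0,"ax":0,"ay":0,"az":0,"grip":0},{"x":0,"y":0,"z":0,"ax":0,"ay":0,"az":0,"grip":0},{"x":0,"y":0,"z":0,"ax":0,"ay":0,"az":0,"grip":0}]'
python3 -c "
from h import *
a=load('w9');print('post',onz(a,315,122,44.5),toolpt(a,315,122,44.5),'eye',toolpt(a,322,233,yt=-5))
s=grab('side','s10');c=grab('scene','c10');d=grab('wrist','w10')
rel([570,11,44],0.082)
for t,b in(('c10',(270,240,340,290)),('s10',(300,170,370,210))):
  im=cv2.imread(f'pics/{t}.png')[b[1]:b[3],b[0]:b[2]];im=cv2.convertScaleAbs(im,alpha=1.4)
  cv2.imwrite(f'pics/{t}z.png',cv2.resize(im,None,fx=10,fy=10,interpolation=cv2.INTER_CUBIC))
"
```

```text
clock: 10.5
eef_pos: [567.1, 13.0, 44.3]
tool_rot: [-1.571, -0.0, 0.082]
force: [0.2, -1.3, -2.0]
width: 15.1
clock: 10.8
eef_pos: [567.0, 12.5, 44.3]
tool_rot: [-1.57, 0.0, 0.081]
force: [0.3, 0.3, -1.4]
width: 14.7
post [562.07351672  73.42564037  44.5       ] [ 2.56530623e-02 -2.04128668e-01  6.11418804e+01] eye [ 2.64659039 -5.         19.52761022]
t 10.95 pos [567.1  12.3  44.3] rot [-1.5707  0.      0.0814] F [ 0.23  0.58 -1.39] w 14.8
shift [ 2.8  0.3 -1.5] turn [-0.0001 -0.0006 -0.    ]
```

View pics/c10z.png

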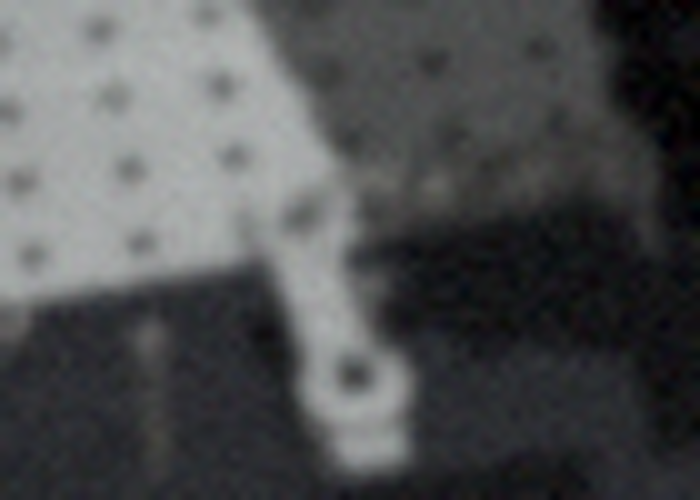

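View pics/w10.png

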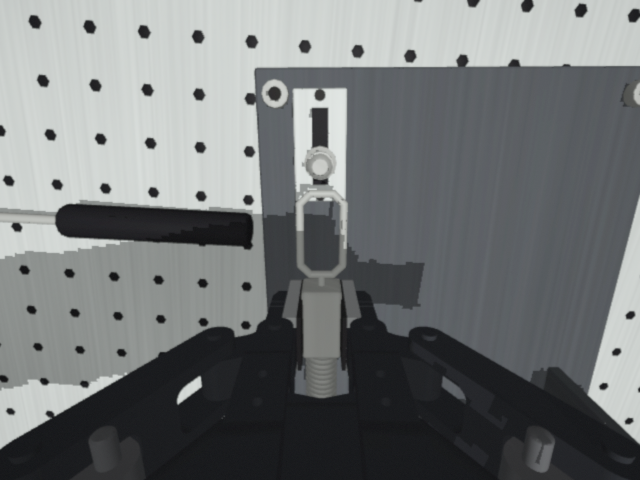

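View pics/s10z.png

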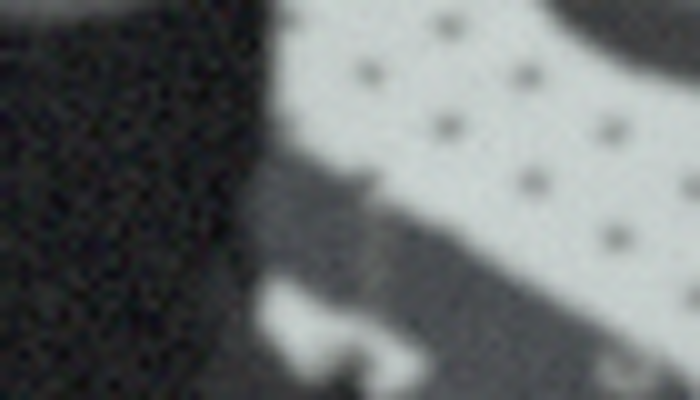

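```bash
python3 -m jog '[{"x":-0.2,"y":0,"z":2,"ax":0,"ay":0,"az":0,"grip":0},{"x":-0.3,"y":0,"z":4,"ax":0,"ay":0,"az":0,"grip":0},{"x":-0.3,"y":0,"z":5,"ax":0,"ay":0,"az":0,"grip":0},{"x":-0.3,"y":0,"z":5,"ax":0,"ay":0,"az":0,"grip":0},{"x":-0.3,"y":0,"z":5,"ax":0,"ay":0,"az":0,"grip":0}]';python3 -c "
from h import *
d=load('w10')
print('post',onz(d,319.5,165,44.5),'eye',onz(d,322,233,49.3))
c=grab('scene','c11');d=grab('wrist','w11')
crop('c11',270,240,340,290,10,'c11z')
"
```

```text
clock: 11.45
eef_pos: [566.7, 15.4, 44.3]
tool_rot: [-1.573, -0.0, 0.08]
force: [1.4, -5.0, -2.6]
width: 15.2
post [561.79304397  73.53792575  44.5       ] eye [564.87075855  47.78915639  49.3       ]
```

View pics/c11z.png

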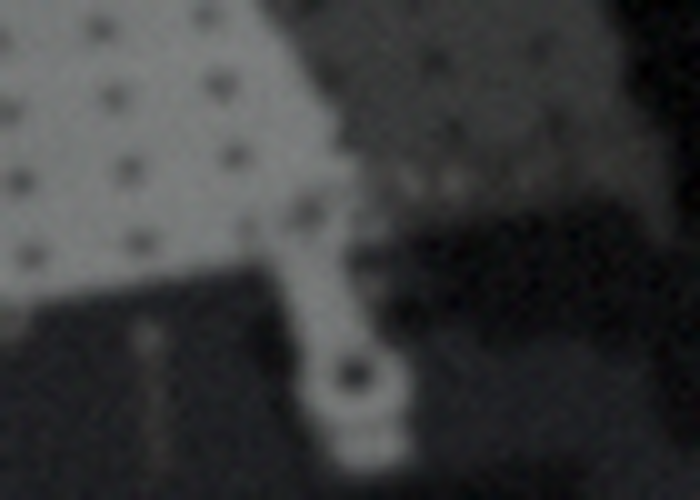

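```bash
python3 -m jog '[{"x":-0.2,"y":0,"z":4,"ax":0,"ay":0,"az":0,"grip":0},{"x":-0.4,"y":0,"z":8,"ax":0,"ay":0,"az":0,"grip":0},{"x":-0.6,"y":0,"z":12,"ax":0,"ay":0,"az":0,"grip":0},{"x":-0.7,"y":0,"z":15,"ax":0,"ay":0,"az":0,"grip":0},{"x":-0.7,"y":0,"z":17,"ax":0,"ay":0,"az":0,"grip":0}]';python3 -m jog '[{"x":0,"y":0,"z":0,"ax":0,"ay":0,"az":0,"grip":0},{"x":0,"y":0,"z":0,"ax":0,"ay":0,"az":0,"grip":0},{"x":0,"y":0,"z":0,"ax":0,"ay":0,"az":0,"grip":0}]'; python3 -c "
from h import *
c=grab('scene','c12');d=grab('wrist','w12');s=grab('side','s12')
crop('w12',250,100,400,290,3,'w12z');crop('c12',270,230,380,290,7,'c12z')
print(read_state()['eef_pos'],read_state()['force'])
"
```

```text
clock: 12.05
eef_pos: [565.1, 31.7, 44.4]
tool_rot: [-1.574, -0.001, 0.08]
force: [2.4, -6.8, -2.4]
width: 15.1
clock: 12.35
eef_pos: [565.2, 31.4, 44.4]
tool_rot: [-1.574, -0.001, 0.08]
force: [3.2, -6.9, -2.4]
width: 14.7
[565.18671321  31.33455036  44.37984215] [ 2.15441206 -7.69862861 -2.07388076]
```

View pics/w12z.png

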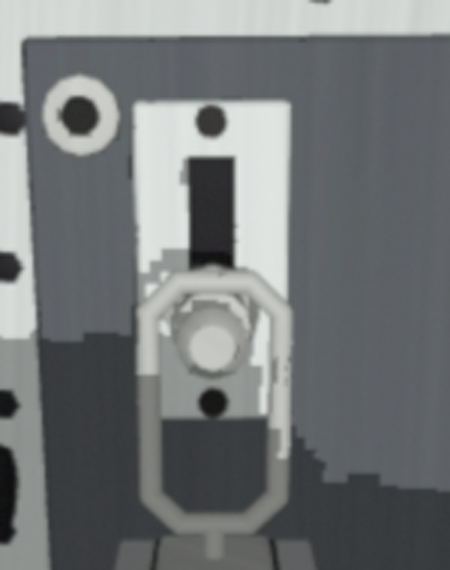

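View pics/c12z.png

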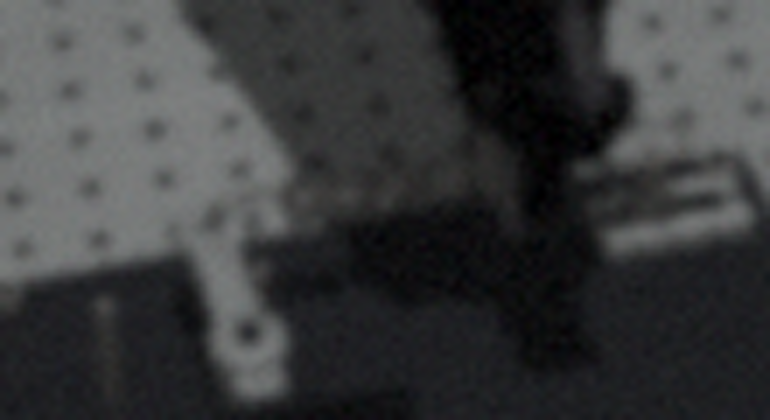

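```bash
python3 -m jog '[{"x":0.3,"y":0,"z":2,"ax":0,"ay":-0.005,"az":0,"grip":0},{"x":0.3,"y":2,"z":2,"ax":-0.01,"ay":-0.005,"az":0,"grip":0},{"x":0.3,"y":4,"z":2,"ax":-0.02,"ay":-0.005,"az":0,"grip":0},{"x":0.3,"y":5,"z":2,"ax":-0.03,"ay":-0.005,"az":0,"grip":0},{"x":0.3,"y":5,"z":2,"ax":-0.03,"ay":-0.005,"az":0,"grip":0}]';python3 -m jog '[{"x":0,"y":0,"z":0,"ax":0,"ay":0,"az":0,"grip":0},{"x":0,"y":0,"z":0,"ax":0,"ay":0,"az":0,"grip":0}]'; python3 -c "
from h import *
d=grab('wrist','w13');s=grab('side','s13')
crop('w13',250,100,400,290,3,'w13z');crop('s13',220,190,360,290,5,'s13z')
print(read_state()['eef_pos'],read_state()['force'])
"
```

```text
clock: 13.0
eef_pos: [564.8, 33.5, 39.7]
tool_rot: [-1.604, -0.0, 0.085]
force: [0.2, -7.8, 2.0]
width: 15.2
clock: 13.2
eef_pos: [564.9, 33.0, 39.8]
tool_rot: [-1.604, -0.0, 0.085]
force: [0.8, -7.6, 1.4]
width: 14.9
[564.92752967  33.00365159  39.78993628] [ 1.14147502 -7.63548394  1.34354243]
```

View pics/w13z.png

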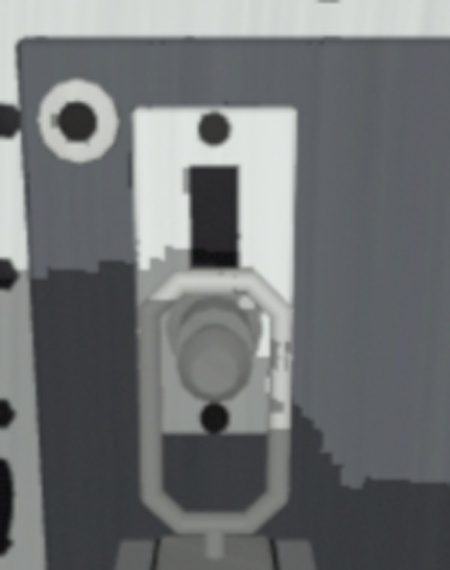

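View pics/s13z.png

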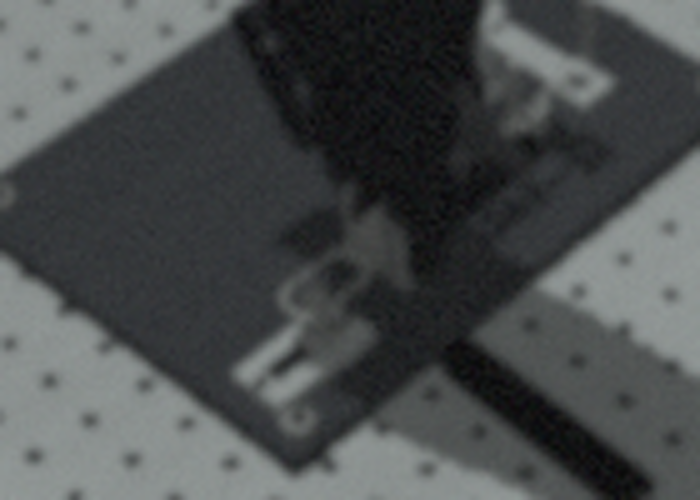

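```bash
python3 -m jog '[{"x":0,"y":2,"z":0,"ax":-0.007,"ay":0,"az":0,"grip":0},{"x":0,"y":4,"z":0,"ax":-0.014,"ay":0,"az":0,"grip":0},{"x":0,"y":6,"z":0,"ax":-0.02,"ay":0,"az":0,"grip":0},{"x":0,"y":6,"z":0,"ax":-0.02,"ay":0,"az":0,"grip":0},{"x":0,"y":6,"z":0,"ax":-0.02,"ay":0,"az":0,"grip":0}]';python3 -m jog '[{"x":0,"y":0,"z":0,"ax":0,"ay":0,"az":0,"grip":0},{"x":0,"y":0,"z":0,"ax":0,"ay":0,"az":0,"grip":0}]'; python3 -c "
from h import *
d=grab('wrist','w14');s=grab('side','s14')
crop('w14',250,100,400,290,3,'w14z');crop('s14',220,190,360,290,5,'s14z')
print(read_state()['eef_pos'],read_state()['force'],read_state()['torque'])
"
```

```text
clock: 13.8
eef_pos: [565.2, 33.0, 34.0]
tool_rot: [-1.624, -0.001, 0.085]
force: [0.7, -7.1, 2.2]
width: 14.8
clock: 14.0
eef_pos: [565.2, 32.8, 34.1]
tool_rot: [-1.624, -0.001, 0.084]
force: [0.9, -7.5, 3.9]
width: 14.4
[565.24374782  32.81134766  34.09648226] [ 1.73993819 -7.06542672  2.70102131] [-1.81061891 -0.23329198  0.02020425]
```

View pics/w14z.png

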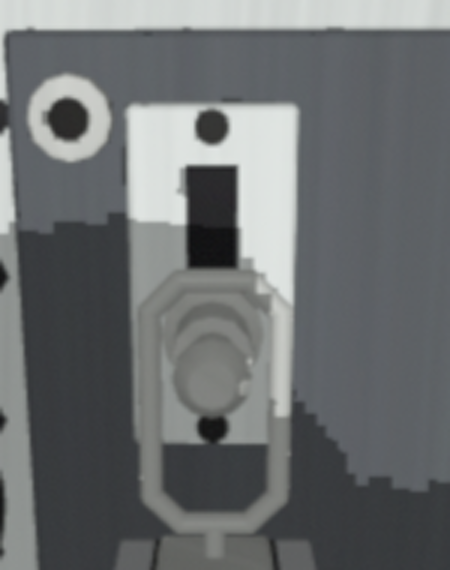

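View pics/s14z.png

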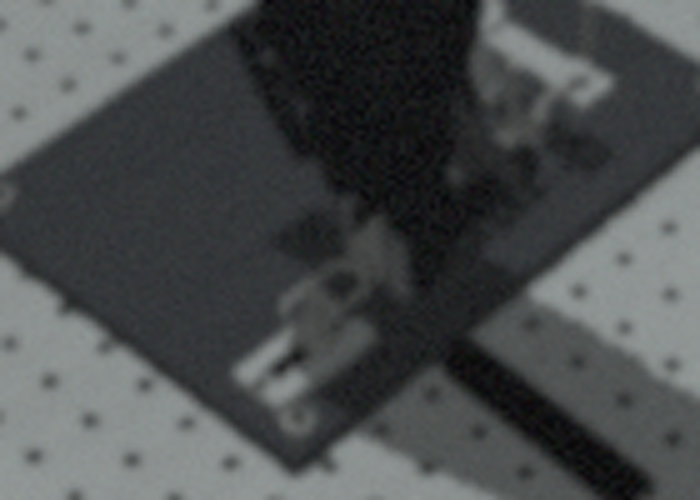

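```bash
python3 -m jog '[{"x":0,"y":0,"z":-1.5,"ax":0,"ay":0,"az":0,"grip":0},{"x":0,"y":0,"z":-3,"ax":0,"ay":0,"az":0,"grip":0},{"x":0,"y":0,"z":-4.5,"ax":0,"ay":0,"az":0,"grip":0},{"x":0,"y":0,"z":-4.5,"ax":0,"ay":0,"az":0,"grip":0},{"x":0,"y":0,"z":-4.5,"ax":0,"ay":0,"az":0,"grip":0}]';python3 -m jog '[{"x":0,"y":0,"z":-1,"ax":0,"ay":0,"az":0,"grip":0},{"x":0,"y":0,"z":-1.5,"ax":0,"ay":0,"az":0,"grip":0},{"x":0,"y":0,"z":-1.5,"ax":0,"ay":0,"az":0,"grip":0}]'; python3 -c "
from h import *
d=grab('wrist','w15')
crop('w15',250,100,400,290,3,'w15z')
print(read_state()['eef_pos'],read_state()['force'],read_state()['torque'])
"
```

```text
clock: 14.6
eef_pos: [565.6, 28.5, 34.4]
tool_rot: [-1.624, -0.001, 0.084]
force: [0.7, -6.8, 3.6]
width: 15.2
clock: 14.9
eef_pos: [565.7, 27.1, 34.4]
tool_rot: [-1.624, -0.001, 0.084]
force: [0.7, -5.2, 3.3]
width: 15.0
[565.70980562  27.17210188  34.41078105] [ 1.14739981 -6.78325211  2.67552924] [-1.68643957 -0.19132515  0.02468452]
```

View pics/w15z.png

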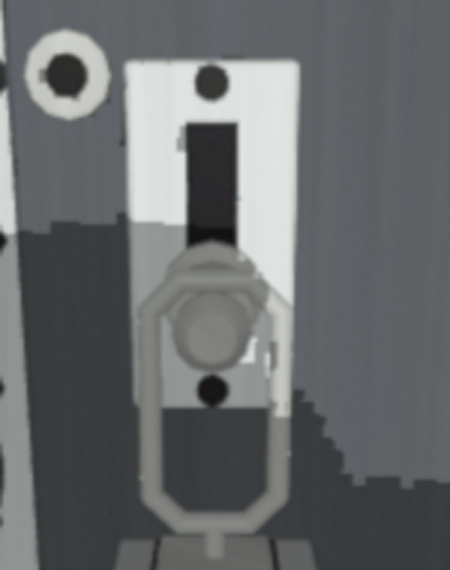

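```bash
python3 -m jog '[{"x":0,"y":0,"z":-1,"ax":0,"ay":0,"az":0,"grip":0},{"x":0,"y":0,"z":-1,"ax":0,"ay":0,"az":0,"grip":0},{"x":0,"y":0,"z":-1,"ax":0,"ay":0,"az":0,"grip":0}]';python3 -m jog '[{"x":0,"y":0,"z":-1,"ax":0,"ay":0,"az":0,"grip":0},{"x":0,"y":0,"z":-1,"ax":0,"ay":0,"az":0,"grip":0},{"x":0,"y":0,"z":-1,"ax":0,"ay":0,"az":0,"grip":0}]';python3 -m jog '[{"x":0,"y":0,"z":-0.7,"ax":0,"ay":0,"az":0,"grip":0},{"x":0,"y":0,"z":-0.7,"ax":0,"ay":0,"az":0,"grip":0},{"x":0,"y":0,"z":-0.7,"ax":0,"ay":0,"az":0,"grip":0}]'
```

```text
clock: 15.25
eef_pos: [565.8, 26.5, 34.5]
tool_rot: [-1.624, -0.001, 0.085]
force: [-0.6, -5.4, 3.2]
width: 15.0
clock: 15.55
eef_pos: [565.7, 26.6, 34.3]
tool_rot: [-1.622, -0.001, 0.086]
force: [0.2, -5.1, 5.6]
width: 14.8
clock: 15.85
eef_pos: [565.7, 26.5, 34.1]
tool_rot: [-1.622, -0.001, 0.086]
force: [0.2, -5.5, 5.0]
width: 15.0
```

```bash
python3 -m jog '[{"x":0,"y":0,"z":-0.8,"ax":0,"ay":0,"az":0,"grip":0},{"x":0,"y":0,"z":-0.8,"ax":0,"ay":0,"az":0,"grip":0},{"x":0,"y":0,"z":-0.8,"ax":0,"ay":0,"az":0,"grip":0}]';python3 -m jog '[{"x":0,"y":0,"z":0,"ax":0,"ay":0,"az":0,"grip":0},{"x":0,"y":0,"z":0,"ax":0,"ay":0,"az":0,"grip":0},{"x":0,"y":0,"z":0,"ax":0,"ay":0,"az":0,"grip":0}]';python3 -c "
from h import *
d=grab('wrist','w16');s=grab('side','s16');c=grab('scene','c16')
crop('w16',250,100,400,290,3,'w16z');crop('s16',220,190,360,290,5,'s16z')
print(read_state()['eef_pos'],read_state()['force'],read_state()['torque'])
"
```

```text
clock: 16.15
eef_pos: [565.7, 26.4, 34.0]
tool_rot: [-1.621, -0.001, 0.086]
force: [1.2, -3.9, 4.9]
width: 15.1
clock: 16.45
eef_pos: [565.6, 26.4, 33.9]
tool_rot: [-1.621, -0.001, 0.087]
force: [1.7, -4.1, 4.4]
width: 15.0
[565.60112725  26.45203629  33.85790374] [ 1.75561542 -3.95328173  4.01567487] [-1.36861004 -0.33683992  0.02683296]
```

View pics/w16z.png

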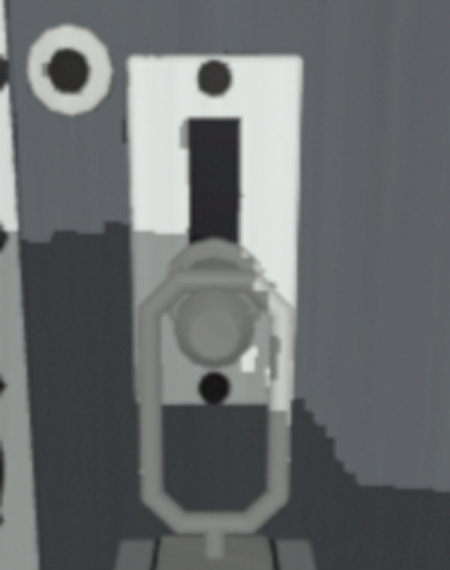

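View pics/s16z.png

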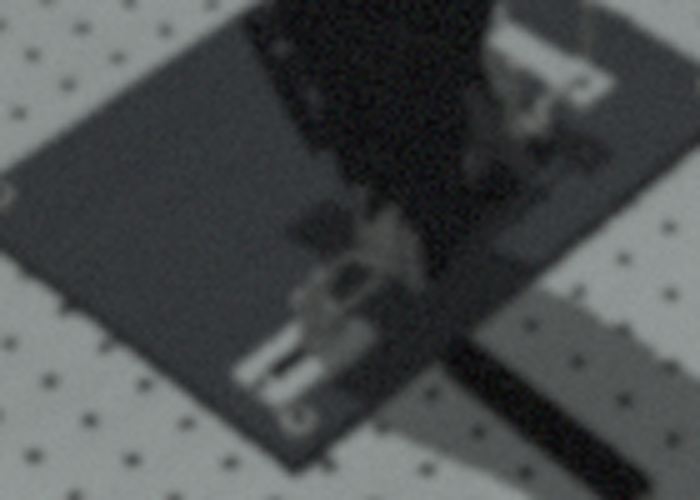

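```bash
python3 -m jog '[{"x":0,"y":-0.4,"z":-1,"ax":0,"ay":0,"az":0,"grip":0},{"x":0,"y":-0.7,"z":-1.5,"ax":0,"ay":0,"az":0,"grip":0},{"x":0,"y":-0.7,"z":-1.5,"ax":0,"ay":0,"az":0,"grip":0},{"x":0,"y":-0.7,"z":-1.5,"ax":0,"ay":0,"az":0,"grip":0}]';python3 -m jog '[{"x":0,"y":0,"z":-1,"ax":0,"ay":0,"az":0,"grip":0},{"x":0,"y":0,"z":-1,"ax":0,"ay":0,"az":0,"grip":0},{"x":0,"y":0,"z":-1,"ax":0,"ay":0,"az":0,"grip":0}]'
```

```text
clock: 17.0
eef_pos: [565.5, 26.0, 34.3]
tool_rot: [-1.62, -0.0, 0.087]
force: [2.7, -0.8, -0.6]
width: 15.0
clock: 17.3
eef_pos: [565.5, 25.8, 34.4]
tool_rot: [-1.619, -0.0, 0.088]
force: [2.0, 3.5, -3.0]
width: 14.7
```

```bash
python3 -m jog '[{"x":0.4,"y":0,"z":0.7,"ax":0,"ay":0,"az":0,"grip":0},{"x":0.4,"y":0,"z":0.7,"ax":0,"ay":0,"az":0,"grip":0},{"x":0.4,"y":0,"z":0.7,"ax":0,"ay":0,"az":0,"grip":0},{"x":0.4,"y":0,"z":0.7,"ax":0,"ay":0,"az":0,"grip":0}]';python3 -c "
from h import *
d=grab('wrist','w17');s=grab('side','s17');c=grab('scene','c17')
crop('w17',250,100,400,290,3,'w17z');crop('c17',270,230,380,290,7,'c17z')
print(read_state()['eef_pos'],read_state()['force'],read_state()['torque'])
"
```

```text
clock: 17.7
eef_pos: [565.5, 25.7, 34.4]
tool_rot: [-1.62, 0.001, 0.087]
force: [1.2, 4.7, -4.0]
width: 14.3
[565.53038198  25.65076483  34.40203063] [ 0.93648346  4.70256645 -2.69552641] [ 0.76446582 -0.29639147  0.0048183 ]
```

View pics/w17z.png

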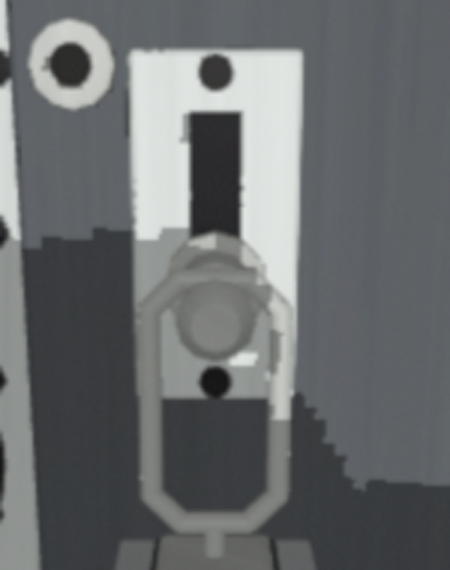

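View pics/c17z.png

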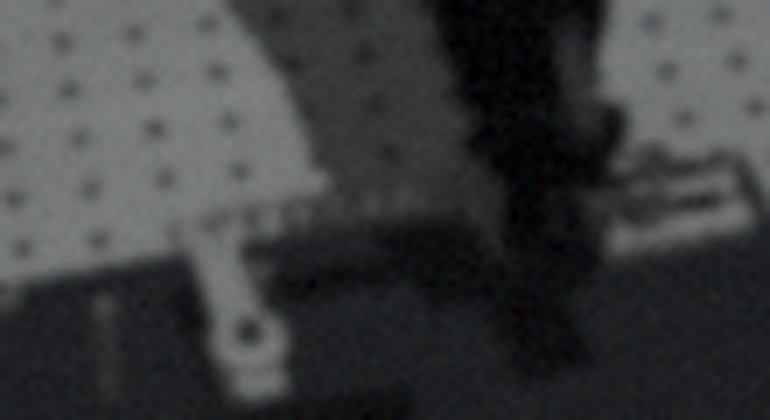

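```bash
python3 -m jog '[{"x":0.2,"y":0,"z":1,"ax":0,"ay":0,"az":0,"grip":0},{"x":0.2,"y":0,"z":1,"ax":0,"ay":0,"az":0,"grip":0},{"x":0.2,"y":0,"z":1,"ax":0,"ay":0,"az":0,"grip":0},{"x":0.2,"y":0,"z":1,"ax":0,"ay":0,"az":0,"grip":0}]';python3 -m jog '[{"x":0,"y":0,"z":0,"ax":0,"ay":0,"az":0,"grip":0},{"x":0,"y":0,"z":0,"ax":0,"ay":0,"az":0,"grip":0},{"x":0,"y":0,"z":0,"ax":0,"ay":0,"az":0,"grip":0}]'
```

```text
clock: 18.25
eef_pos: [565.6, 25.7, 34.4]
tool_rot: [-1.621, 0.001, 0.086]
force: [0.6, 3.2, -3.2]
width: 14.1
clock: 18.55
eef_pos: [565.6, 25.7, 34.4]
tool_rot: [-1.621, 0.001, 0.086]
force: [0.1, 3.1, -4.0]
width: 14.8
```

```bash
python3 -m jog '[{"x":0,"y":0.2,"z":1,"ax":0,"ay":0,"az":0,"grip":0},{"x":0,"y":0.2,"z":1,"ax":0,"ay":0,"az":0,"grip":0},{"x":0,"y":0.2,"z":1,"ax":0,"ay":0,"az":0,"grip":0},{"x":0,"y":0.2,"z":1,"ax":0,"ay":0,"az":0,"grip":0}]';python3 -m jog '[{"x":0,"y":0,"z":0,"ax":0,"ay":0,"az":0,"grip":0},{"x":0,"y":0,"z":0,"ax":0,"ay":0,"az":0,"grip":0}]'; python3 -c "
from h import *
print(read_state()['eef_pos'],read_state()['force'],read_state()['torque'])"
```

```text
clock: 18.95
eef_pos: [565.6, 26.0, 34.3]
tool_rot: [-1.622, 0.001, 0.086]
force: [-1.3, 0.3, -0.8]
width: 15.1
clock: 19.15
eef_pos: [565.7, 26.0, 34.3]
tool_rot: [-1.622, 0.001, 0.086]
force: [-0.9, -1.3, -0.3]
width: 15.1
[565.67419134  26.0028693   34.32721837] [-0.91406673 -1.27662339 -0.29858837] [-0.47479757  0.22546323  0.06351112]
```

```bash
python3 -m jog '[{"x":0,"y":0,"z":-0.3,"ax":0,"ay":0,"az":0,"grip":0},{"x":0,"y":0,"z":-0.3,"ax":0,"ay":0,"az":0,"grip":17},{"x":0,"y":0,"z":-0.3,"ax":0,"ay":0,"az":0,"grip":19},{"x":0,"y":0,"z":-0.3,"ax":0,"ay":0,"az":0,"grip":22},{"x":0,"y":0,"z":-0.3,"ax":0,"ay":0,"az":0,"grip":28}]';python3 -m jog '[{"x":0,"y":0,"z":0,"ax":0,"ay":0,"az":0,"grip":34},{"x":0,"y":0,"z":0,"ax":0,"ay":0,"az":0,"grip":34},{"x":0,"y":0,"z":0,"ax":0,"ay":0,"az":0,"grip":34}]'; python3 -c "
from h import *
d=grab('wrist','w18');s=grab('side','s18');c=grab('scene','c18')
print(read_state()['eef_pos'],read_state()['force'],read_state()['torque'])"
```

```text
clock: 19.65
eef_pos: [566.2, 26.7, 34.4]
tool_rot: [-1.621, -0.001, 0.087]
force: [-0.3, -1.2, -0.0]
width: 28.0
clock: 19.95
eef_pos: [565.9, 26.5, 34.3]
tool_rot: [-1.621, 0.0, 0.086]
force: [-0.2, 0.4, 0.3]
width: 33.9
[565.93597818  26.48141243  34.29397648] [ 0.3287216  -0.11371432 -0.43703421] [ 0.04525593  0.05037863 -0.01934299]
```

View pics/w18.png

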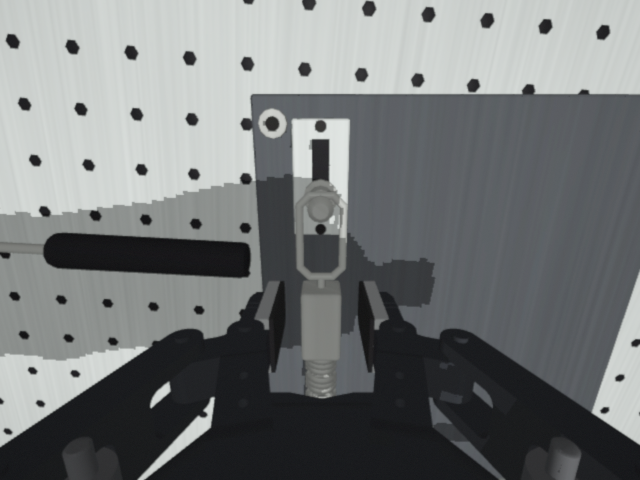

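```bash
python3 -m jog '[{"x":0,"y":-10,"z":0,"ax":0,"ay":0,"az":0,"grip":34},{"x":0,"y":-30,"z":0,"ax":0,"ay":0,"az":0,"grip":34},{"x":0,"y":-70,"z":0,"ax":0,"ay":0,"az":0,"grip":34},{"x":0,"y":-115,"z":0,"ax":0,"ay":0,"az":0,"grip":34},{"x":0,"y":-150,"z":-40,"ax":0,"ay":0,"az":0,"grip":34}]';python3 -m jog '[{"x":0,"y":-20,"z":-110,"ax":0.05,"ay":0,"az":0,"grip":34},{"x":0,"y":-20,"z":-110,"ax":0.05,"ay":0,"az":0,"grip":34},{"x":0,"y":-20,"z":-110,"ax":0.05,"ay":0,"az":0,"grip":34},{"x":0,"y":-20,"z":-110,"ax":0.05,"ay":0,"az":0,"grip":34}]'; python3 -c "
from h import *
d=grab('wrist','w19');s=grab('side','s19');c=grab('scene','c19')
crop('s19',200,140,390,290,4,'s19z')
print(read_state()['eef_pos'],read_state()['force'],read_state()['torque'])"
```

```text
clock: 20.6
eef_pos: [569.3, 3.1, 187.1]
tool_rot: [-1.616, -0.003, 0.096]
force: [1.8, 1.6, 0.1]
width: 33.9
clock: 21.0
eef_pos: [577.9, -115.5, 210.5]
tool_rot: [-1.573, -0.001, 0.081]
force: [-0.4, 1.7, -0.4]
width: 33.7
[ 577.64243799 -109.33207069  209.17908236] [ 0.24823119  0.41806776 -0.28932245] [ 0.01798341  0.0250312  -0.05447101]
```

View pics/w19.png

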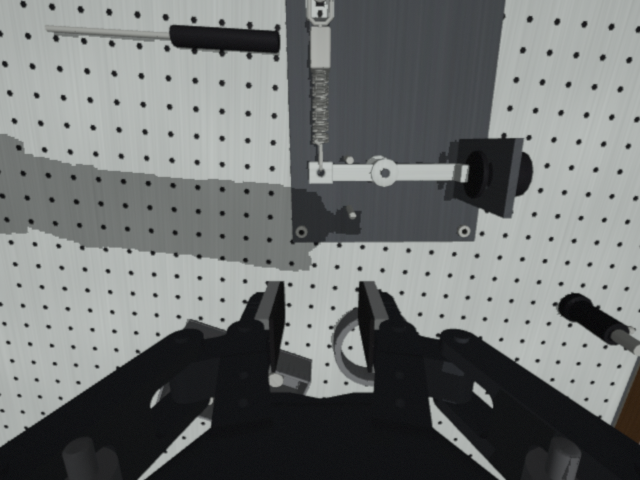

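View pics/s19z.png

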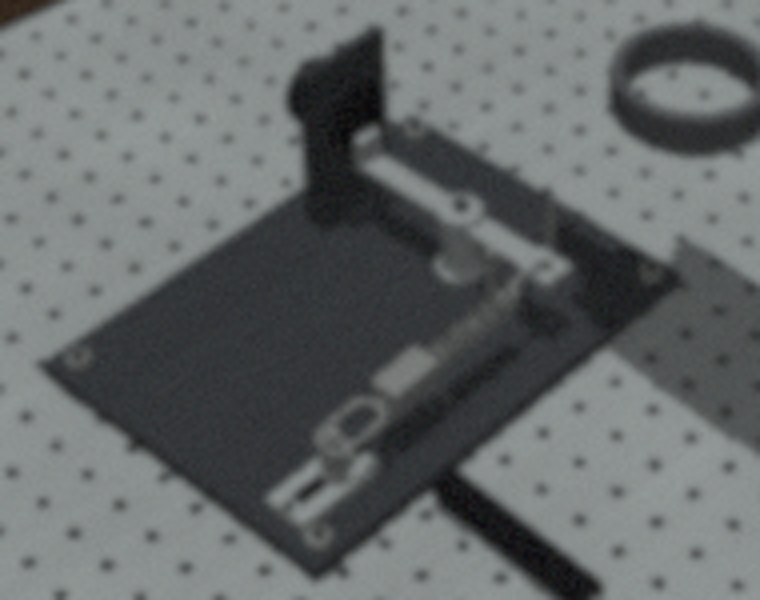

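```bash
python3 -c "
from cell import *
finish_job()"
```

```text
the job is handed in; nothing more can be done
```

I refitted the spring to the shutter and handed the job in at about 21 s; the job report gives no verdict.

**What I did:** I gripped the end block in the tray and lowered the hook into the arm's hole. I drew the arm shut along its arc, then stretched the spring until the eye's opening stood over the post. By my estimate that was about 17–19 mm, against the 45 mm limit. I lowered the eye with a slight tilt to groove height, then eased back until the post took the pull. I let go at about 0 to −1 N along the spring, then lifted the gripper straight out.

**What the last checks showed:**
- **Arm and spring:** the wrist and side pictures show the arm shut against its stop pin. The hook is in the hole, the coils are drawn open and the eye is around the post.
- **Eye in the groove:** I judged this from the computed height, about 36.6 mm, and from the spring staying on after release. The groove itself is not clearly resolved in the pictures.
- **Other things on the table:** the hex driver and tape roll show no movement in the last pictures. Nothing came near the level or the parts box, but I did not measure any of the four afterwards.

**What disagreed or went less cleanly:**
- **Pressure while fitting:** while the eye was going down and easing back, the wrist showed up to about 7 N of upward push, either hook friction in the hole or the hook resting on the arm. I raised the gripper 0.7 mm to relieve it.
- **Easing back:** I went slightly too far, to about +4.7 N on the post, and corrected this before opening.
- **Finger opening:** it read about 15 mm on the 16 mm block.

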